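# Load the analyser's infeed lane with reagent jars

### The arm

A 7-joint arm with a two-finger parallel gripper is mounted at the origin on the work surface. World frame = base frame: x ahead of the robot, y to its left, z up, the work surface at z = 0. Lengths are in m, angles in rad, forces in N, time in s.
With the tool pointing down it reaches from about 0.4 to 0.85 m from the base axis. Payload 4.5 kg.
Tool frame: the origin (TCP) lies at the very end of the fingers, on their centre line; the grasp point (between the pads) lies 19 mm behind it; z points along the fingers, y is the line along which they close (so a half turn about z gives the same grasp; the last joint's range is limited). The gripper opens to 88 mm and grips with 3 to 60 N. Pads are 18 mm wide; open, the fingers measure 123 mm over their backs; the gripper's body (75 mm by 187 mm) begins 45 mm behind the grasp point.
Start: joints at [1.293, 0.689, -0.195, 1.565, 0.157, 0.902, -0.215], TCP at [0.192, -0.595, 0.239] pointing down, gripper open.
Joint ranges: [-3.01, 3.01], [-0.46, 2.08], [-1.47, 1.51], [0.13, 2.56], [-1, 4.14], [0.04, 2.09], [-2.66, 2.66]. Speed limits (rad/s): [2.57, 2.57, 3.14, 3.14, 3.14, 3.14, 3.14].

### API

Orientations are given as a unit quaternion [x, y, z, w].
In Python, from plant import r, eyes, nets gives the robot as it stands.
- The arm moves only by the shell command python3 -m pendant 'ROWS' [FORCE]. ROWS is JSON, a list of rows, each an object of numbers: "claw": the opening, from 0 (shut) to 1 (fully open); "dx", "dy", "dz": the shift along the world's x, y, z in mm; "twist": the turn about the world's z in rad. In form: [{"claw": .., "dx": .., "dy": .., "dz": .., "twist": ..}, ...]. A call has 1 to 8 rows; each row is the pose to reach, as a shift and turn from the pose commanded when the call began; what a row does not reach only later rows make up. A row lasts 1/10 s, in which the tool goes at most 50 mm and 8.59 degrees, less where a joint would pass 70% of its speed; a pose out of reach is approached as far as the arm can. A call with a gripper value outside its range is refused whole. The fingers move at their own pace and stop on an object; FORCE is the grip in N (left out, the last holds). Time passes only in rows, so rows that repeat a pose let the fingers close. It gives the time, the measured TCP pose, the force, the opening and the grip force at its end, in the units of the state.
- r.get_state(): the state, without advancing time (a new reading comes with each control period).
- eyes.snapshot(name): name is "scene" or "top" or "wrist"; returns (picture, depth): 420x560x3 uint8, blue, green, red; 420x560 float32, m along the optical axis (not along the pixel's ray), 0 where there is no reading.
- eyes.camera_info(name): a dict with "K" (3x3 intrinsics, pixels), "D" ([k1, k2, p1, p2, k3] as OpenCV has them; the pictures are not rectified), "world_to_cam" (4x4, takes a point from world to camera coordinates); the wrist camera has in their place "T_tool_cam" (4x4, takes a point from camera to tool coordinates, whose origin is the TCP and whose axes are the flange's). Camera axes: x right, y down, z forward; pixel columns grow to the right and rows downward; lengths in m; the calibration is good to about 2 mm. A picture is of the moment at which its call begins: read the wrist's pose just before it. camera_info takes no time and is no camera call.
- r.finish_job(): hands the job in; it is judged then, once.
Trained networks look in the newest picture that a camera, given by its name, has taken for a name from the list of things; names that differ only in an ending like _2 or _b are one class to them, and where a whole thing is asked for, a point or a joint stands for the part that bears it (a point fixed in the world has none). Each returns a list of dicts, best first, with "confidence" (0 to 1); they miss things now and then, are a little off and sometimes report something else, mostly with a low value. They report only what shows in the picture. A call takes as long as a camera call. They do not tell look-alikes from the thing itself.
- nets.spot_in(camera, query): "box" ([left, top, width, height] as shares, 0 to 1, of the picture: columns of its width, rows of its height, round what is visible of it).
- nets.place_of(camera, query): "position" ([column, row] as shares, 0 to 1, of the picture: columns of its width, rows of its height: a listed point, or the origin of a listed thing).
The state is a dict: "clock": time; "q": joint angles; "qd": joint speeds; "joint_torque": joint torques, N m; "tool_pos": TCP position; "eef_rot": TCP orientation; "contact_force": force on the tool from outside, world axes, zero at the start; "moment": the same for the moment, N m; "opening": opening from 0.0 (shut) to 1.0 (fully open); "finger_force": force on a finger pad.
Only numpy, scipy, OpenCV 4.12 (cv2) and the standard library are available. Lean on these libraries where they do the work, as an engineer would, in place of code of your own. Each camera call takes 0.05 s, during which the arm holds its last target. There are 200 camera calls.

### The job

Load the analyser's infeed lane: push every jar standing on the bench through the open mouth into single file between the guide rails, upright and wholly inside. Then lift the steel follower out of its tray, set it in the mouth and push it wholly into the lane, upright, up against the last jar; last of all throw the start lever fully over. Leave the other things on the bench where they are.

Things in the scene. Friction and masses are not known exactly. Their poses are not given: they have to be found in the camera images.
- lane: Fixed aluminium infeed lane. Origin: on the bench, middle of its mouth; +y points into the lane (world +y, turned by up to 7 degrees), z up. No floor: things slide on the bench. Rails 35 mm high, inner faces at x = -31 and +31, from y = 0 to an end stop at y = 380. In front of the mouth they flare out to 112 mm apart at y = -50; before that the bench is clear.
- lane_top (a point): The lane's top strips: middle of their slot where they begin, 20 mm inside the mouth, 74 mm above the bench. From here to the end stop flat strips 70 to 74 mm above the bench (on posts out to x = 43) overhang both sides and leave a slot 38 mm wide, so jars cannot go in from above. A grey head 120 mm high stands past the stop. Five jars and the follower fill 344 of the 380 mm.
- jar1: Filled jar of white plastic with a paper label and a grey screw lid, upright on the bench: 56 mm diameter up to 54 mm height, lid 52 mm diameter up to 66 mm, 0.12 to 0.24 kg. Origin: centre of its underside; z up along the jar. Three to five of the five equal jars are present.
- jar2: Filled jar of white plastic with a paper label and a grey screw lid, upright on the bench: 56 mm diameter up to 54 mm height, lid 52 mm diameter up to 66 mm, 0.12 to 0.24 kg. Origin: centre of its underside; z up along the jar. Three to five of the five equal jars are present.
- jar3: Filled jar of white plastic with a paper label and a grey screw lid, upright on the bench: 56 mm diameter up to 54 mm height, lid 52 mm diameter up to 66 mm, 0.12 to 0.24 kg. Origin: centre of its underside; z up along the jar. Three to five of the five equal jars are present.
- jar4: Filled jar of white plastic with a paper label and a grey screw lid, upright on the bench: 56 mm diameter up to 54 mm height, lid 52 mm diameter up to 66 mm, 0.12 to 0.24 kg. Origin: centre of its underside; z up along the jar. Three to five of the five equal jars are present.
- jar5: Filled jar of white plastic with a paper label and a grey screw lid, upright on the bench: 56 mm diameter up to 54 mm height, lid 52 mm diameter up to 66 mm, 0.12 to 0.24 kg. Origin: centre of its underside; z up along the jar. Three to five of the five equal jars are present.
- tray: Fixed moulded black tray, 84 mm (its x) by 100 mm (y), walls 22 mm high, with an open cavity 60 by 72 mm whose floor lies 5 mm above the bench; the follower lies in it. Origin: centre of the underside.
- follower: Pressed-steel backing block, 0.25 kg: an inverted channel 54 mm wide (its x), 64 long (y), 40 high, with upright flat ends at y = -32 and +32, and on top a grip fin 12 mm thick (x), 30 long (y), from 40 to 72 mm height, which fits the lane's slot. Origin: centre of the underside, z up. Either end may go first. Starts in the tray's cavity, fin up, aligned with the tray.
- start (a joint): Start lever's angle: 0 at rest leaning to its own -x, 1.0 rad thrown fully over to its +x; it stays where it is left (light friction, about 1 N at the ball).
- start_tip (a point): Centre of the black ball, 26 mm diameter, on the start lever's steel rod; 92 mm above the bench at both ends of its swing, 102 midway. It travels about 77 mm towards the start_base's +x when thrown. The rod is 80 mm long from its pivot 22 mm above the bench.
- start_base: Fixed grey block of the start lever, 70 (its x) by 50 by 25 mm high. Origin: centre of its underside, right below the lever's pivot. The lever is thrown towards its +x.
- calculator: Grey pocket calculator, 130 x 80 x 20 mm. Not part of the job. Origin: centre of its underside.
- strip_tub: White round tub of test strips, 44 mm diameter, 110 mm high. Not part of the job. Origin: centre of its underside.
- tip_box: Clear box of pipette tips, 120 x 85 x 63 mm. Not part of the job. Origin: centre of its underside.
- tube_rack: White tube rack with ten capped tubes, 60 x 200 mm, 104 mm high. Not part of the job. Origin: centre of its underside.
- soap: White bottle, 70 mm diameter, 170 mm high. Not part of the job. Origin: centre of its underside.
- slide_box: White box of slides, 85 x 85 x 35 mm. Not part of the job. Origin: centre of its underside.
- timer: Grey bench timer, 60 x 60 x 22 mm. Not part of the job. Origin: centre of its underside.
There are look-alikes about, which are no part of the job. What is shaped like the jar1 but purple or red is not meant.

How it is judged:
On the way, in this order (a step that is already met when the one before it is completed fails the run):
1. every jar stands upright inside the lane, wholly past the mouth (y of jar1 in the frame of lane between 0.026 and 0.38 m and x of jar1 in the frame of lane between -0.02 and 0.02 m and height (world z) of each of jar1, jar2, jar3, jar4, jar5 below 0.012 m and angle between each of jar1, jar2, jar3, jar4, jar5's own z axis and vertical below 0.15 rad and y of jar2 in the frame of lane between 0.026 and 0.38 m and x of jar2 in the frame of lane between -0.02 and 0.02 m and y of jar3 in the frame of lane between 0.026 and 0.38 m and x of jar3 in the frame of lane between -0.02 and 0.02 m and y of jar4 in the frame of lane between 0.026 and 0.38 m and x of jar4 in the frame of lane between -0.02 and 0.02 m and y of jar5 in the frame of lane between 0.026 and 0.38 m and x of jar5 in the frame of lane between -0.02 and 0.02 m), for 0.2 s.
2. the follower has been lifted clear of its cavity (z of follower in the frame of tray above 0.022 m), for 0.1 s.
3. the follower stands wholly inside the lane, behind the jars (y of follower in the frame of lane between 0.029 and 0.38 m and x of follower in the frame of lane between -0.02 and 0.02 m and height (world z) of follower below 0.012 m and angle between follower's own z axis and vertical below 0.15 rad), for 0.2 s.
4. the start lever is thrown fully over (value of joint start above 0.85 rad), for 0.1 s.
At the end, for the whole second after the job is handed in: Every jar present, then the follower behind them, stand upright (0.15 rad) and at rest between the rails, wholly past the mouth line (3 mm tolerance); the follower within 12 mm of a jar; the start lever thrown to at least 0.85 of its 1.0 rad (all of step 3 and y of jar1 in the frame of lane between 0.08 and 0.38 m and x of jar1 in the frame of lane between -0.02 and 0.02 m and height (world z) of each of jar1, jar2, jar3, jar4, jar5 below 0.012 m and angle between each of jar1, jar2, jar3, jar4, jar5's own z axis and vertical below 0.15 rad and y of jar2 in the frame of lane between 0.08 and 0.38 m and x of jar2 in the frame of lane between -0.02 and 0.02 m and y of jar3 in the frame of lane between 0.08 and 0.38 m and x of jar3 in the frame of lane between -0.02 and 0.02 m and y of jar4 in the frame of lane between 0.08 and 0.38 m and x of jar4 in the frame of lane between -0.02 and 0.02 m and y of jar5 in the frame of lane between 0.08 and 0.38 m and x of jar5 in the frame of lane between -0.02 and 0.02 m and (horizontal distance between follower and jar1 below 0.072 m or horizontal distance between follower and jar2 below 0.072 m or horizontal distance between follower and jar3 below 0.072 m or horizontal distance between follower and jar4 below 0.072 m or horizontal distance between follower and jar5 below 0.072 m) and value of joint start above 0.85 rad and linear speed of each of jar1, jar2, jar3, jar4, jar5, follower below 0.02 m/s); the robot touches nothing.
It fails at once if something else on the bench is knocked away (over 50 mm) (distance of any of calculator, strip_tub, tip_box, tube_rack, soap, slide_box, timer from where it was at the start of the episode above 0.05 m).
Of jar1, jar2, jar3, jar4, jar5 only 3 to 5 are there at a start; the rules pass over those that are not, and their reading is None.
At some moment in a run one of jar1, jar2, jar3, jar4, jar5 may be knocked a few centimetres aside while the robot is not near it.
Once in a run the grip may slacken for a moment while it holds something.
It also fails if it takes over 210 s, if anything falls off the work surface, if the arm or the gripper's body presses on something with over 40 N, if the wrist force passes 120 N, or if a joint passes its speed limit or range.

## Working session

There is one attempt and no reset: what is moved stays moved. The work goes in short steps, Python scripts to look and compute and a shell command to move; the robot and the scene stay as the last step left them, time stands still between calls to the robot, and variables do not carry over. Pictures are saved under pics/ and viewed, at most 14 in all, crops included, and the job is handed in when it is done.

```bash
ls; mkdir -p pics; cat > h.py <<'E'
import numpy as np, cv2
from plant import r, eyes, nets
from scipy.spatial.transform import Rotation as R
def cam(name):
    c=eyes.camera_info(name); K=np.array(c["K"]);D=np.array(c["D"])
    if "world_to_cam" in c: T=np.linalg.inv(np.array(c["world_to_cam"]))
    else:
        s=r.get_state(); W=np.eye(4); W[:3,:3]=R.from_quat(s["eef_rot"]).as_matrix(); W[:3,3]=s["tool_pos"]; T=W@np.array(c["T_tool_cam"])
    return K,D,T
def ray(c,px):
    K,D,T=c; u=cv2.undistortPoints(np.array([[px]],float),K,D)[0,0]
    return T[:3,3],T[:3,:3]@np.array([u[0],u[1],1])
def onz(c,px,z):
    o,d=ray(c,px); return o+d*(z-o[2])/d[2]
def deproj(c,px,dep):
    o,d=ray(c,px); return o+d*dep
def cloud(c,depth):
    K,D,T=c; h,w=depth.shape; g=np.stack(np.meshgrid(np.arange(w),np.arange(h)),-1).reshape(-1,1,2).astype(float)
    u=cv2.undistortPoints(g,K,D)[:,0]; P=np.c_[u,np.ones(len(u))]*depth.reshape(-1,1)
    X=P@T[:3,:3].T+T[:3,3]; X[depth.reshape(-1)==0]=np.nan; return X.reshape(h,w,3)
def snap(name,fn=None):
    c=cam(name); p,d=eyes.snapshot(name)
    if fn: cv2.imwrite("pics/"+fn,p)
    return c,p,d
E
python3 - <<'E'
from h import *
for n in ("top","scene"):
    c,p,d=snap(n,n+"0.png")
    print(n,c[2][:3,3].round(3),c[0][0,0])
    for q in ["lane","lane_top","jar1","tray","follower","start_tip","start_base"]:
        for o in nets.place_of(n,q):
            px=np.array(o["position"])*[560,420]; z={"lane_top":.074,"start_tip":.092}.get(q,0)
            print(q,round(o["confidence"],2),px.round(),onz(c,px,z).round(3))
print(r.get_state())
E
```

```text
pics
top [ 0.358 -0.     1.123] 418.3590661655529
lane 0.7 [315. 180.] [ 0.624 -0.138  0.   ]
lane 0.62 [315. 240.] [ 0.456 -0.137  0.   ]
lane 0.49 [110. 162.] [0.664 0.425 0.   ]
lane_top 0.68 [257. 133.] [0.727 0.023 0.074]
lane_top 0.61 [311. 176.] [ 0.616 -0.117  0.074]
jar1 0.76 [243. 235.] [0.469 0.057 0.   ]
jar1 0.73 [314. 237.] [ 0.466 -0.134  0.   ]
jar1 0.7 [337. 291.] [ 0.321 -0.194  0.   ]
jar1 0.68 [346. 248.] [ 0.438 -0.219  0.   ]
jar1 0.68 [274. 239.] [ 0.457 -0.025  0.   ]
jar1 0.64 [301. 275.] [ 0.364 -0.1    0.   ]
jar1 0.54 [111. 162.] [0.663 0.422 0.   ]
tray 0.6 [187. 242.] [0.448 0.206 0.   ]
follower 0.85 [185. 241.] [0.45  0.212 0.   ]
start_tip 0.52 [121. 242.] [0.437 0.349 0.092]
start_tip 0.22 [242. 234.] [0.461 0.056 0.092]
start_base 0.69 [137. 236.] [0.462 0.34  0.   ]
scene [ 0.854 -0.592  1.101] 424.4194502814292
lane 0.97 [277. 272.] [ 0.624 -0.139  0.   ]
lane 0.52 [224. 378.] [ 0.636 -0.459  0.   ]
lane_top 0.79 [277. 252.] [ 0.613 -0.116  0.074]
lane_top 0.41 [328. 131.] [0.571 0.36  0.074]
lane_top 0.17 [195. 300.] [ 0.487 -0.332  0.074]
jar1 0
[... 573 characters left out ...]
39,  0.68907497, -0.19459916,  1.56532435,  0.15725446,
        0.90250974, -0.21512534]), 'qd': array([ 1.05304584e-03,  1.01510506e-03,  7.79628726e-04,  2.72738179e-03,
        1.40534555e-04,  4.69269700e-05, -9.50416417e-04]), 'joint_torque': array([ 3.38621412e-04, -5.27449393e+01, -1.26724407e+00, -1.53742468e+01,
       -5.19874727e-02, -9.49905589e-04,  1.60578431e-06]), 'tool_pos': array([ 0.19176386, -0.59486141,  0.2387518 ]), 'eef_rot': array([9.87874976e-01, 1.55251506e-01, 2.44884645e-05, 2.62609701e-05]), 'contact_force': array([ 0.11811966,  0.36849714, -0.35041452]), 'moment': array([ 0.02414237, -0.02366149, -0.01989805]), 'finger_force': 0.0, 'opening': 0.998984404291333}
```

```bash
python3 -c "
import cv2
for n in ('top','scene'):
    p=cv2.imread('pics/%s0.png'%n); c=p[90:345,70:430] if n=='top' else p[80:360,130:400]
    cv2.imwrite('pics/%s0c.png'%n,cv2.resize(c,None,fx=2,fy=2,interpolation=2))"
```

```text
(no output)
```

View pics/top0c.png

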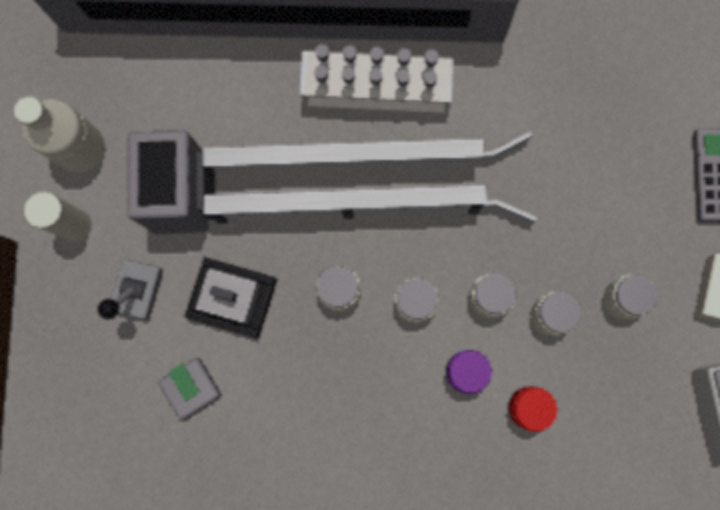

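View pics/scene0c.png

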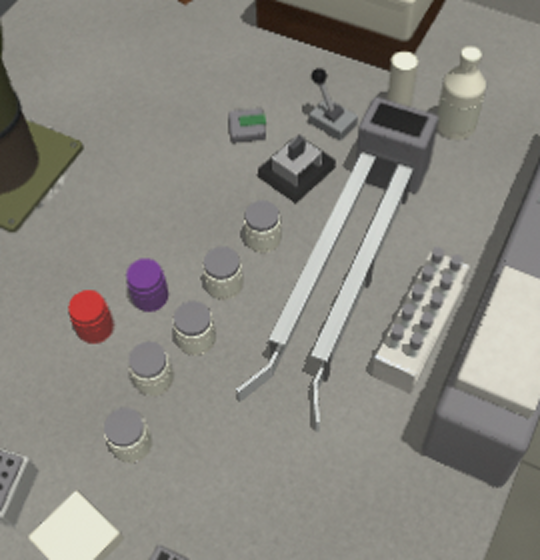

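Top crop: five grey-lidded jars at (338,288), (416,300), (493,296), (557,313), (632,296) are meant. The purple (470,371) and red (534,408) ones are look-alikes. The lane mouth is at about (485,170), the follower in its tray at (230,297), and the lever ball at (108,308). Next I fit the geometry from depth.

```bash
cat >> h.py <<'E'
def jars(c,p,d,region=(0.25,0.6,-0.45,0.15)):
    X=cloud(c,d); hsv=cv2.cvtColor(p,cv2.COLOR_BGR2HSV)
    m=(np.abs(X[...,2]-.066)<.006)&(X[...,0]>region[0])&(X[...,0]<region[1])&(X[...,1]>region[2])&(X[...,1]<region[3])
    n,l,s,_=cv2.connectedComponentsWithStats(m.astype(np.uint8)); out=[]
    for i in range(1,n):
        if s[i,4]<80: continue
        P=X[l==i]; (cc,rad)=cv2.minEnclosingCircle(P[:,:2].astype(np.float32)); out.append((round(cc[0],3),round(cc[1],3),round(rad,3),s[i,4],int(np.median(hsv[...,1][l==i]))))
    return out
E
python3 - <<'E'
from h import *
for n in ("top","scene"):
    c,p,d=snap(n); X=cloud(c,d)
    for j in jars(c,p,d): print(n,"jar",j)
    m=(np.abs(X[...,2]-.074)<.006)&(X[...,0]>.56)&(X[...,0]<.68)&(X[...,1]>-.13)&(X[...,1]<.27)
    k,l,s,_=cv2.connectedComponentsWithStats(m.astype(np.uint8))
    for i in range(1,k):
        if s[i,4]>200:
            P=X[l==i][:,:2]; print(n,"strip",s[i,4],P.min(0).round(3),P.max(0).round(3),[np.round(v,3) for v in cv2.minAreaRect((P*1000).astype(np.float32))])
    m=(np.abs(X[...,2]-.022)<.006)&(abs(X[...,0]-.46)<.08)&(abs(X[...,1]-.21)<.08)
    print("tray",cv2.minAreaRect((X[m][:,:2]*1000).astype(np.float32)))
    m=(np.abs(X[...,2]-.045)<.005)&(abs(X[...,0]-.46)<.06)&(abs(X[...,1]-.21)<.06)
    print("foll",m.sum(),cv2.minAreaRect((X[m][:,:2]*1000).astype(np.float32)))
    m=(X[...,2]>.065)&(abs(X[...,0]-.46)<.05)&(abs(X[...,1]-.21)<.05)
    print("fin",m.sum(),cv2.minAreaRect((X[m][:,:2]*1000).astype(np.float32)) if m.any() else 0)
    m=(X[...,2]>.075)&(abs(X[...,0]-.435)<.06)&(abs(X[...,1]-.345)<.06)
    print("ball",m.sum(),np.nanmean(X[m],0))
    m=(np.abs(X[...,2]-.025)<.005)&(abs(X[...,0]-.46)<.06)&(abs(X[...,1]-.335)<.06)
    print("base",m.sum(),cv2.minAreaRect((X[m][:,:2]*1000).astype(np.float32)))
E
```

```text
top jar (0.467, 0.065, 0.026, np.int32(327), 9)
top jar (0.461, -0.135, 0.026, np.int32(317), 9)
top jar (0.461, -0.317, 0.027, np.int32(323), 10)
top jar (0.453, -0.036, 0.026, np.int32(326), 9)
top jar (0.438, -0.219, 0.026, np.int32(324), 10)
top jar (0.362, -0.104, 0.026, np.int32(331), 141)
top jar (0.315, -0.44, 0.055, np.int32(466), 10)
top jar (0.316, -0.186, 0.026, np.int32(342), 197)
top strip 2697 [ 0.56  -0.123] [0.659 0.252] [array([608.447,  64.117]), array([ 90.439, 372.802]), np.float64(2.007)]
tray ((454.819580078125, 209.8810577392578), (100.65261840820312, 83.83767700195312), 74.83560180664062)
foll 451 ((455.04852294921875, 210.8797607421875), (64.48849487304688, 53.79791259765625), 74.70978546142578)
fin 64 ((454.8582763671875, 210.447265625), (30.192642211914062, 11.893560409545898), 74.57408142089844)
ball 98 [0.43185197 0.33941896 0.10295254]
base 356 ((464.0085754394531, 334.4449768066406), (50.37773132324219, 69.76346588134766), 77.82697296142578)
scene jar (0.47, 0.065, 0.028, np.int32(196), 4)
scene jar (0.457, -0.036, 0.027, np.int32(213), 4)
scene jar (0
[... 188 characters left out ...]
65), 4)
scene jar (0.465, -0.317, 0.026, np.int32(292), 4)
scene jar (0.319, -0.441, 0.056, np.int32(341), 4)
scene strip 1833 [ 0.561 -0.124] [0.664 0.264] [array([611.999,  69.578]), array([ 95.827, 386.509]), np.float64(1.18)]
tray ((458.36407470703125, 207.35403442382812), (102.36148071289062, 86.5840835571289), 75.24462890625)
foll 196 ((458.2826232910156, 207.14453125), (65.99141693115234, 55.78483581542969), 77.03943634033203)
fin 45 ((460.8044128417969, 207.81365966796875), (30.77263832092285, 13.787703514099121), 66.64651489257812)
ball 56 [0.43911706 0.33413032 0.09731559]
base 164 ((468.88043212890625, 330.5961608886719), (50.445152282714844, 68.64677429199219), 78.15070343017578)
```

```bash
python3 -m pendant '[{"claw":0.8,"dx":135,"dy":140,"dz":0,"twist":-0.14},{"claw":0.8,"dx":271,"dy":278,"dz":0,"twist":-0.28},{"claw":0.8,"dx":271,"dy":278,"dz":0,"twist":-0.28},{"claw":0.8,"dx":271,"dy":278,"dz":0,"twist":-0.28},{"claw":0.8,"dx":271,"dy":278,"dz":0,"twist":-0.28},{"claw":0.8,"dx":271,"dy":278,"dz":0,"twist":-0.28},{"claw":0.8,"dx":271,"dy":278,"dz":-10,"twist":-0.28},{"claw":0.8,"dx":271,"dy":278,"dz":-10,"twist":-0.28}]' 25
python3 - <<'E'
from h import *
c,p,d=snap("wrist","w1.png")
print(jars(c,p,d,(.2,.6,-.5,.2))); s=r.get_state(); print(s["tool_pos"],s["clock"],R.from_quat(s["eef_rot"]).as_matrix()[:,1],c[2][:3,3])
X=cloud(c,d); m=(np.abs(X[...,2]-.074)<.006)&(X[...,0]>.55);print(m.sum())
c,p,d=snap("top");X=cloud(c,d)
for y in np.arange(-.11,.24,.04):
    m=(np.abs(X[...,2]-.072)<.008)&(X[...,0]>.56)&(X[...,0]<.68)&(abs(X[...,1]-y)<.01)
    x=X[m][:,0]
    if len(x): mid=(x.min()+x.max())/2; a=x[x<mid];b=x[x>mid]; print(y.round(2),a.min(),a.max(),b.min(),b.max(),((a.mean()+b.mean())/2).round(4))
E
```

```text
clock: 1.7
tool_pos: [0.4653, -0.3138, 0.2289]
eef_rot: [1.0, 0.017, 0.001, -0.0]
contact_force: [0.2, -0.0, 0.5]
opening: 0.8
finger_force: 0.0
[(0.578, -0.115, 0.009, np.int32(80), 9), (0.461, -0.135, 0.026, np.int32(2190), 10), (0.453, -0.036, 0.026, np.int32(1307), 10), (0.462, -0.316, 0.026, np.int32(2102), 9), (0.438, -0.218, 0.026, np.int32(2044), 10), (0.373, -0.104, 0.024, np.int32(500), 141), (0.36, -0.472, 0.022, np.int32(505), 10), (0.276, -0.444, 0.02, np.int32(442), 12)]
[ 0.47071184 -0.30716432  0.2282055 ] 1.75 [ 0.04415229 -0.99900908 -0.00560661] [ 0.53748312 -0.31058336  0.37518674]
2013
-0.11 0.5739872840872704 0.5979030134324508 0.6358773299839557 0.6589176073217946 0.6163
-0.07 0.5725959320887619 0.5966803491630384 0.6349488404930204 0.6581859083067423 0.6149
-0.03 0.5691033985830984 0.5936534608058719 0.6317299522786781 0.6540177202462931 0.6123
0.01 0.5680832495318889 0.5901063724938664 0.6289381233978217 0.6536595432455108 0.6104
0.05 0.5650099550412394 0.5893173497528114 0.6274803769493327 0.6505624354984056 0.6082
0.09 0.564345581062929 0.5859866248529969 0.6249426719605147 0.650068054879997 0.6061
0.13 0.5611590346575223 0.5859961432116623 0.6230588844059148 0.6456708531247612 0.6038
0.17 0.5601333806983425 0.5821306389035177 0.6200562615840608 0.646387849891082 0.6019
0.21 0.5601469933755355 0.5809363681490305 0.6195040447965039 0.6415371088176309 0.6002
```

View pics/w1.png

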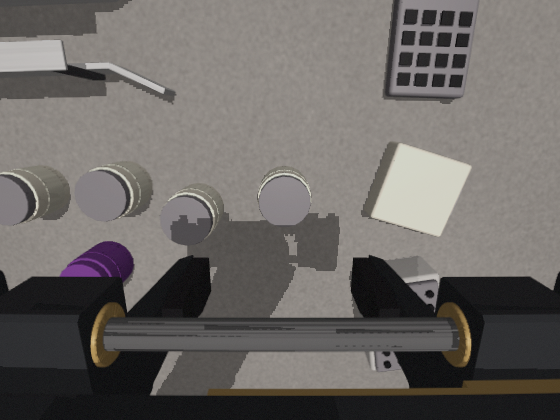

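Wrist picture: jar5 at (284,198) with a clear bench around it, and slide box at (420,190). The wrist and top cameras agree. Lane yaw is about 0.05, mouth about (0.6175, -0.140). I descend on jar5.

```bash
python3 -m pendant '[{"claw":0.8,"dx":-2,"dy":1,"dz":0,"twist":0.015},{"claw":0.8,"dx":-2,"dy":1,"dz":-50,"twist":0.015},{"claw":0.8,"dx":-2,"dy":1,"dz":-100,"twist":0.015},{"claw":0.8,"dx":-2,"dy":1,"dz":-130,"twist":0.015},{"claw":0.8,"dx":-2,"dy":1,"dz":-150,"twist":0.015},{"claw":0.8,"dx":-2,"dy":1,"dz":-180,"twist":0.015},{"claw":0.8,"dx":-2,"dy":1,"dz":-207,"twist":0.015},{"claw":0.8,"dx":-2,"dy":1,"dz":-207,"twist":0.015}]'
python3 -m pendant '[{"claw":0.8},{"claw":0.5},{"claw":0.5},{"claw":0.5},{"claw":0.5}]' 25
```

```text
clock: 2.6
tool_pos: [0.4573, -0.3166, 0.0192]
eef_rot: [1.0, 0.022, -0.003, -0.001]
contact_force: [-1.0, 0.2, 0.6]
opening: 0.805
finger_force: 0.0validation failed for argument at $[0]...
```

```bash
python3 -m pendant '[{"claw":0.8,"dx":0,"dy":0,"dz":0,"twist":0},{"claw":0.5,"dx":0,"dy":0,"dz":0,"twist":0},{"claw":0.5,"dx":0,"dy":0,"dz":0,"twist":0},{"claw":0.5,"dx":0,"dy":0,"dz":0,"twist":0},{"claw":0.5,"dx":0,"dy":0,"dz":0,"twist":0},{"claw":0.5,"dx":0,"dy":0,"dz":0,"twist":0},{"claw":0.5,"dx":0,"dy":0,"dz":0,"twist":0}]' 25
```

```text
clock: 3.3
tool_pos: [0.4614, -0.3169, 0.0233]
eef_rot: [1.0, 0.023, 0.001, 0.001]
contact_force: [-0.9, -1.2, 6.8]
opening: 0.629
finger_force: 25.0
```

```bash
python3 -m pendant '[{"claw":0.5,"dx":0,"dy":0,"dz":4,"twist":0.004},{"claw":0.5,"dx":40,"dy":0,"dz":4,"twist":0.004},{"claw":0.5,"dx":80,"dy":0,"dz":4,"twist":0.004},{"claw":0.5,"dx":120,"dy":30,"dz":4,"twist":0.004},{"claw":0.5,"dx":150,"dy":60,"dz":4,"twist":0.004},{"claw":0.5,"dx":162,"dy":66,"dz":4,"twist":0.004},{"claw":0.5,"dx":162,"dy":66,"dz":4,"twist":0.004},{"claw":0.5,"dx":162,"dy":66,"dz":4,"twist":0.004}]'
python3 - <<'E'
from h import *
c,p,d=snap("wrist","w2.png"); s=r.get_state(); print(s["tool_pos"],s["opening"])
X=cloud(c,d)
for y in np.arange(-.115,.0,.02):
    m=(np.abs(X[...,2]-.072)<.008)&(X[...,0]>.56)&(X[...,0]<.68)&(abs(X[...,1]-y)<.01)
    x=X[m][:,0]
    if len(x): mid=(x.min()+x.max())/2; a=x[x<mid];b=x[x>mid]; print(y.round(2),a.max(),b.min(),((a.max()+b.min())/2).round(4))
E
```

```text
clock: 4.1
tool_pos: [0.6212, -0.2509, 0.0255]
eef_rot: [1.0, 0.025, -0.001, 0.0]
contact_force: [-0.8, -0.6, -1.9]
opening: 0.628
finger_force: 25.0
[ 0.62052694 -0.251925    0.02553797] 0.6306989845473957
```

View pics/w2.png

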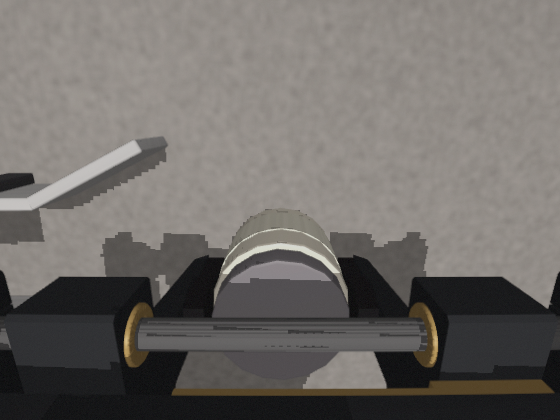

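The jar (281,310) is upright in the fingers, and the flare's outer tip is at (150,145). I slide it in, watching the force.

```bash
python3 -m pendant '[{"claw":0.5,"dx":-1,"dy":25,"dz":0,"twist":0},{"claw":0.5,"dx":-2.5,"dy":50,"dz":0,"twist":0},{"claw":0.5,"dx":-4,"dy":75,"dz":0,"twist":0},{"claw":0.5,"dx":-5,"dy":100,"dz":0,"twist":0},{"claw":0.5,"dx":-6,"dy":120,"dz":0,"twist":0},{"claw":0.5,"dx":-7,"dy":140,"dz":0,"twist":0},{"claw":0.5,"dx":-8,"dy":160,"dz":0,"twist":0},{"claw":0.5,"dx":-8,"dy":160,"dz":0,"twist":0}]'
```

```text
clock: 4.95
tool_pos: [0.6137, -0.0876, 0.0258]
eef_rot: [1.0, 0.026, -0.001, -0.001]
contact_force: [-0.8, 0.4, -1.7]
opening: 0.629
finger_force: 25.0
```

```bash
python3 - <<'E'
from h import *
c,p,d=snap("top"); X=cloud(c,d); c2,p2,d2=snap("wrist","w3.png"); X2=cloud(c2,d2); s=r.get_state(); print(s["tool_pos"],s["contact_force"],s["opening"])
for y in np.arange(-.11,.06,.02):
    m=(np.abs(X2[...,2]-.072)<.008)&(X2[...,0]>.6)&(X2[...,0]<.68)&(abs(X2[...,1]-y)<.01)
    x=X2[m][:,0]
    if len(x): print(y.round(2),x.min(),x.max(),"mid",x.min()-.019)
E
```

```text
[ 0.61393817 -0.09208673  0.02590506] [ 0.04190501 -2.0609727  -2.01946472] 0.6342666733310841
-0.11 0.600005991960314 0.6615404965924765 mid 0.581005991960314
-0.09 0.6000053063963571 0.660581347118004 mid 0.5810053063963571
-0.07 0.6000016244338919 0.659590338891347 mid 0.5810016244338919
-0.05 0.6008475887696317 0.6585442300549763 mid 0.5818475887696317
-0.03 0.6327608309123677 0.6575727382715528 mid 0.6137608309123677
-0.01 0.6315034156200192 0.6564083504665471 mid 0.6125034156200192
0.01 0.6305612855901032 0.6552236771312399 mid 0.6115612855901031
```

No contact. I go on to lane y about 0.25, release, and lift.

```bash
python3 -m pendant '[{"claw":0.5,"dx":0,"dy":25,"dz":0,"twist":0.002},{"claw":0.5,"dx":-1,"dy":50,"dz":0,"twist":0.002},{"claw":0.5,"dx":-3,"dy":80,"dz":0,"twist":0.002},{"claw":0.5,"dx":-4,"dy":110,"dz":0,"twist":0.002},{"claw":0.5,"dx":-6,"dy":140,"dz":0,"twist":0.002},{"claw":0.5,"dx":-9,"dy":200,"dz":0,"twist":0.002},{"claw":0.5,"dx":-9,"dy":200,"dz":0,"twist":0.002},{"claw":0.5,"dx":-9,"dy":200,"dz":-4,"twist":0.002}]'
python3 -m pendant '[{"claw":0.5,"dx":0,"dy":0,"dz":0,"twist":0},{"claw":0.75,"dx":0,"dy":0,"dz":0,"twist":0},{"claw":0.75,"dx":0,"dy":0,"dz":0,"twist":0},{"claw":0.75,"dx":0,"dy":0,"dz":0,"twist":0},{"claw":0.75,"dx":0,"dy":0,"dz":30,"twist":0},{"claw":0.75,"dx":0,"dy":0,"dz":70,"twist":0},{"claw":0.75,"dx":0,"dy":0,"dz":120,"twist":0},{"claw":0.8,"dx":0,"dy":0,"dz":150,"twist":0}]'
python3 - <<'E'
from h import *
c,p,d=snap("top","t1.png"); print([j for j in jars(c,p,d,(.25,.64,-.45,.15)) if j[4]<60])
print(r.get_state()["tool_pos"])
E
```

```text
clock: 5.85
tool_pos: [0.6063, 0.1135, 0.0228]
eef_rot: [1.0, 0.028, 0.001, -0.002]
contact_force: [-7.6, 12.7, 37.1]
opening: 0.629
finger_force: 25.0
clock: 6.65
tool_pos: [0.6071, 0.1083, 0.1749]
eef_rot: [1.0, 0.025, 0.002, 0.0]
contact_force: [1.1, 0.4, 0.0]
opening: 0.799
finger_force: 0.0
[(0.605, 0.097, 0.021, np.int32(89), 8), (0.467, 0.065, 0.026, np.int32(326), 8), (0.461, -0.135, 0.026, np.int32(318), 8), (0.453, -0.036, 0.026, np.int32(326), 8), (0.438, -0.219, 0.026, np.int32(324), 9), (0.316, -0.441, 0.056, np.int32(471), 10)]
[0.6096337  0.10871544 0.17896784]
```

```bash
python3 -m pendant '[{"claw":0.8,"dx":-21,"dy":-41,"dz":0,"twist":0},{"claw":0.8,"dx":-42,"dy":-82,"dz":0,"twist":0},{"claw":0.8,"dx":-63,"dy":-123,"dz":0,"twist":0},{"claw":0.8,"dx":-84,"dy":-164,"dz":0,"twist":0},{"claw":0.8,"dx":-105,"dy":-205,"dz":0,"twist":0},{"claw":0.8,"dx":-126,"dy":-246,"dz":0,"twist":0},{"claw":0.8,"dx":-147,"dy":-287,"dz":0,"twist":0},{"claw":0.8,"dx":-168,"dy":-329,"dz":0,"twist":0}]'
python3 -m pendant '[{"claw":0.8,"dx":0,"dy":0,"dz":0,"twist":0},{"claw":0.8,"dx":0,"dy":0,"dz":0,"twist":0},{"claw":0.8,"dx":0,"dy":0,"dz":-40,"twist":0},{"claw":0.8,"dx":0,"dy":0,"dz":-75,"twist":0},{"claw":0.8,"dx":0,"dy":0,"dz":-105,"twist":0},{"claw":0.8,"dx":0,"dy":0,"dz":-130,"twist":0},{"claw":0.8,"dx":0,"dy":0,"dz":-150,"twist":0},{"claw":0.8,"dx":0,"dy":0,"dz":-150,"twist":0}]'
python3 - <<'E'
from h import *
c,p,d=snap("top"); print([j for j in jars(c,p,d,(.4,.55,-.45,.15)) if j[4]<60])
E
python3 -m pendant '[{"claw":0.8,"dx":0,"dy":0,"dz":0,"twist":0},{"claw":0.5,"dx":0,"dy":0,"dz":0,"twist":0},{"claw":0.5,"dx":0,"dy":0,"dz":0,"twist":0},{"claw":0.5,"dx":0,"dy":0,"dz":0,"twist":0},{"claw":0.5,"dx":0,"dy":0,"dz":0,"twist":0},{"claw":0.5,"dx":0,"dy":0,"dz":0,"twist":0},{"claw":0.5,"dx":0,"dy":0,"dz":3,"twist":0}]' 25
```

```text
clock: 7.5
tool_pos: [0.4359, -0.2214, 0.1714]
eef_rot: [1.0, 0.026, -0.0, 0.0]
contact_force: [0.9, -1.0, 0.5]
opening: 0.798
finger_force: 0.0
clock: 8.3
tool_pos: [0.4373, -0.2168, 0.0195]
eef_rot: [1.0, 0.028, -0.002, -0.001]
contact_force: [-0.5, 0.0, -0.5]
opening: 0.798
finger_force: 0.0
[(0.467, 0.065, 0.026, np.int32(324), 8), (0.461, -0.135, 0.026, np.int32(162), 8), (0.453, -0.036, 0.026, np.int32(326), 8)]
clock: 9.05
tool_pos: [0.4378, -0.2189, 0.025]
eef_rot: [1.0, 0.026, 0.0, 0.0]
contact_force: [0.3, 0.0, -1.5]
opening: 0.63
finger_force: 25.0
```

```bash
python3 -m pendant '[{"claw":0.5,"dx":20,"dy":-25,"dz":0,"twist":0},{"claw":0.5,"dx":60,"dy":-36,"dz":0,"twist":0},{"claw":0.5,"dx":100,"dy":-36,"dz":0,"twist":0},{"claw":0.5,"dx":140,"dy":-36,"dz":0,"twist":0},{"claw":0.5,"dx":170,"dy":-36,"dz":0,"twist":0},{"claw":0.5,"dx":186,"dy":-36,"dz":0,"twist":0},{"claw":0.5,"dx":186,"dy":-36,"dz":0,"twist":0},{"claw":0.5,"dx":186,"dy":-36,"dz":0,"twist":0}]'
python3 -m pendant '[{"claw":0.5,"dx":-2,"dy":45,"dz":0,"twist":0},{"claw":0.5,"dx":-4,"dy":80,"dz":0,"twist":0},{"claw":0.5,"dx":-6,"dy":110,"dz":0,"twist":0},{"claw":0.5,"dx":-7,"dy":140,"dz":0,"twist":0},{"claw":0.5,"dx":-9,"dy":175,"dz":0,"twist":0},{"claw":0.5,"dx":-11,"dy":215,"dz":0,"twist":0},{"claw":0.5,"dx":-13,"dy":255,"dz":0,"twist":0},{"claw":0.5,"dx":-14,"dy":285,"dz":0,"twist":0}]'
python3 -m pendant '[{"claw":0.5,"dx":0,"dy":0,"dz":-1,"twist":0},{"claw":0.75,"dx":0,"dy":0,"dz":-1,"twist":0},{"claw":0.75,"dx":0,"dy":0,"dz":-1,"twist":0},{"claw":0.75,"dx":0,"dy":0,"dz":-1,"twist":0},{"claw":0.75,"dx":0,"dy":0,"dz":30,"twist":0},{"claw":0.75,"dx":0,"dy":0,"dz":70,"twist":0},{"claw":0.75,"dx":0,"dy":0,"dz":120,"twist":0},{"claw":0.8,"dx":0,"dy":0,"dz":147,"twist":0}]'
python3 - <<'E'
from h import *
c,p,d=snap("top","t2.png"); print([j for j in jars(c,p,d,(.25,.64,-.45,.15)) if j[4]<60])
print(r.get_state()["tool_pos"])
E
```

```text
clock: 9.85
tool_pos: [0.6221, -0.2548, 0.0242]
eef_rot: [1.0, 0.026, -0.001, -0.0]
contact_force: [-0.9, -0.4, -2.4]
opening: 0.629
finger_force: 25.0
clock: 10.65
tool_pos: [0.6076, 0.0322, 0.0248]
eef_rot: [1.0, 0.027, -0.001, -0.0]
contact_force: [0.1, 0.0, -1.6]
opening: 0.631
finger_force: 25.0
clock: 11.45
tool_pos: [0.6113, 0.0279, 0.1756]
eef_rot: [1.0, 0.025, 0.003, 0.0]
contact_force: [0.6, 0.8, 0.4]
opening: 0.795
finger_force: 0.0
[(0.461, -0.135, 0.026, np.int32(319), 9), (0.453, -0.036, 0.026, np.int32(322), 8), (0.316, -0.44, 0.056, np.int32(461), 10)]
[0.6134248  0.02796027 0.17898282]
```

```bash
python3 -m pendant '[{"claw":0.8,"dx":-30,"dy":-33,"dz":0,"twist":0},{"claw":0.8,"dx":-60,"dy":-66,"dz":0,"twist":0},{"claw":0.8,"dx":-90,"dy":-99,"dz":0,"twist":0},{"claw":0.8,"dx":-120,"dy":-132,"dz":0,"twist":0},{"claw":0.8,"dx":-149,"dy":-165,"dz":0,"twist":0},{"claw":0.8,"dx":-149,"dy":-165,"dz":0,"twist":0},{"claw":0.8,"dx":-149,"dy":-165,"dz":0,"twist":0},{"claw":0.8,"dx":-149,"dy":-165,"dz":-30,"twist":0}]'
python3 - <<'E'
from h import *
for n in ("top","wrist"):
  c,p,d=snap(n); print(n,[j for j in jars(c,p,d,(.25,.55,-.4,.15)) if j[4]<60])
print(r.get_state()["tool_pos"])
E
```

```text
clock: 12.3
tool_pos: [0.4643, -0.1355, 0.1438]
eef_rot: [1.0, 0.026, 0.004, 0.001]
contact_force: [0.2, 0.5, -0.3]
opening: 0.799
finger_force: 0.0
top [(0.467, 0.065, 0.026, np.int32(328), 9), (0.453, -0.036, 0.026, np.int32(277), 9)]
wrist [(0.468, 0.064, 0.026, np.int32(2431), 10), (0.461, -0.135, 0.026, np.int32(3919), 9), (0.453, -0.035, 0.026, np.int32(3951), 9)]
[ 0.46025015 -0.13358467  0.13976875]
```

```bash
python3 -m pendant '[{"claw":0.8,"dx":0,"dy":0,"dz":-40,"twist":0},{"claw":0.8,"dx":0,"dy":0,"dz":-75,"twist":0},{"claw":0.8,"dx":0,"dy":0,"dz":-105,"twist":0},{"claw":0.8,"dx":0,"dy":0,"dz":-120,"twist":0},{"claw":0.8,"dx":0,"dy":0,"dz":-120,"twist":0},{"claw":0.5,"dx":0,"dy":0,"dz":-120,"twist":0},{"claw":0.5,"dx":0,"dy":0,"dz":-120,"twist":0},{"claw":0.5,"dx":0,"dy":0,"dz":-120,"twist":0}]' 25
python3 -m pendant '[{"claw":0.5,"dx":0,"dy":0,"dz":0,"twist":0},{"claw":0.5,"dx":0,"dy":0,"dz":0,"twist":0},{"claw":0.5,"dx":0,"dy":0,"dz":3,"twist":0},{"claw":0.5,"dx":0,"dy":-40,"dz":3,"twist":0},{"claw":0.5,"dx":0,"dy":-80,"dz":3,"twist":0},{"claw":0.5,"dx":0,"dy":-110,"dz":3,"twist":0},{"claw":0.5,"dx":30,"dy":-120,"dz":3,"twist":0},{"claw":0.5,"dx":70,"dy":-120,"dz":3,"twist":0}]'
python3 -m pendant '[{"claw":0.5,"dx":40,"dy":0,"dz":0,"twist":0},{"claw":0.5,"dx":75,"dy":0,"dz":0,"twist":0},{"claw":0.5,"dx":93,"dy":0,"dz":0,"twist":0},{"claw":0.5,"dx":93,"dy":0,"dz":0,"twist":0},{"claw":0.5,"dx":93,"dy":0,"dz":0,"twist":0}]'
```

```text
clock: 13.2
tool_pos: [0.4618, -0.135, 0.0229]
eef_rot: [1.0, 0.027, 0.001, 0.0]
contact_force: [0.3, 0.1, 2.3]
opening: 0.63
finger_force: 25.0
clock: 14.0
tool_pos: [0.5278, -0.2591, 0.0249]
eef_rot: [1.0, 0.023, -0.002, 0.001]
contact_force: [1.9, -0.8, -2.6]
opening: 0.629
finger_force: 25.0
clock: 14.5
tool_pos: [0.6222, -0.2547, 0.0242]
eef_rot: [1.0, 0.026, -0.001, -0.0]
contact_force: [-0.6, -0.4, -1.9]
opening: 0.63
finger_force: 25.0
```

Now to lane y = 0.09 (world y -0.05): dy 205, dx -10.

```bash
python3 -m pendant '[{"claw":0.5,"dx":-2,"dy":45,"dz":0,"twist":0},{"claw":0.5,"dx":-4,"dy":80,"dz":0,"twist":0},{"claw":0.5,"dx":-6,"dy":110,"dz":0,"twist":0},{"claw":0.5,"dx":-7,"dy":140,"dz":0,"twist":0},{"claw":0.5,"dx":-9,"dy":175,"dz":0,"twist":0},{"claw":0.5,"dx":-10,"dy":205,"dz":0,"twist":0},{"claw":0.5,"dx":-10,"dy":205,"dz":0,"twist":0},{"claw":0.5,"dx":-10,"dy":205,"dz":-1,"twist":0}]'
python3 -m pendant '[{"claw":0.5,"dx":0,"dy":0,"dz":0,"twist":0},{"claw":0.75,"dx":0,"dy":0,"dz":0,"twist":0},{"claw":0.75,"dx":0,"dy":0,"dz":0,"twist":0},{"claw":0.75,"dx":0,"dy":0,"dz":0,"twist":0},{"claw":0.75,"dx":0,"dy":0,"dz":30,"twist":0},{"claw":0.75,"dx":0,"dy":0,"dz":70,"twist":0},{"claw":0.75,"dx":0,"dy":0,"dz":120,"twist":0},{"claw":0.8,"dx":0,"dy":0,"dz":148,"twist":0}]'
python3 -m pendant '[{"claw":0.8,"dx":-40,"dy":5,"dz":0,"twist":0},{"claw":0.8,"dx":-80,"dy":10,"dz":0,"twist":0},{"claw":0.8,"dx":-120,"dy":12,"dz":0,"twist":0},{"claw":0.8,"dx":-160,"dy":14,"dz":0,"twist":0},{"claw":0.8,"dx":-160,"dy":14,"dz":0,"twist":0},{"claw":0.8,"dx":-160,"dy":14,"dz":-20,"twist":0},{"claw":0.8,"dx":-160,"dy":14,"dz":-20,"twist":0}]'
python3 - <<'E'
from h import *
for n in ("top","wrist"):
  c,p,d=snap(n,n+"3.png"); print(n,[j for j in jars(c,p,d,(.25,.55,-.4,.15)) if j[4]<60])
print(r.get_state()["tool_pos"])
E
```

```text
clock: 15.3
tool_pos: [0.6122, -0.05, 0.0239]
eef_rot: [1.0, 0.027, -0.001, 0.0]
contact_force: [0.1, -1.5, -1.8]
opening: 0.627
finger_force: 25.0
clock: 16.1
tool_pos: [0.6153, -0.0505, 0.1755]
eef_rot: [1.0, 0.026, 0.002, 0.0]
contact_force: [1.2, 0.7, -0.3]
opening: 0.798
finger_force: 0.0
clock: 16.8
tool_pos: [0.4535, -0.036, 0.1509]
eef_rot: [1.0, 0.026, -0.001, -0.0]
contact_force: [-0.9, 0.5, -0.2]
opening: 0.801
finger_force: 0.0
top [(0.466, 0.072, 0.023, np.int32(120), 9)]
wrist [(0.467, 0.066, 0.026, np.int32(3827), 9), (0.454, -0.035, 0.026, np.int32(3547), 10)]
[ 0.45432014 -0.03602836  0.15182609]
```

```bash
python3 -m pendant '[{"claw":0.8,"dx":0,"dy":0,"dz":-40,"twist":0},{"claw":0.8,"dx":0,"dy":0,"dz":-80,"twist":0},{"claw":0.8,"dx":0,"dy":0,"dz":-112,"twist":0},{"claw":0.8,"dx":0,"dy":0,"dz":-130,"twist":0},{"claw":0.8,"dx":0,"dy":0,"dz":-130,"twist":0},{"claw":0.5,"dx":0,"dy":0,"dz":-130,"twist":0},{"claw":0.5,"dx":0,"dy":0,"dz":-130,"twist":0},{"claw":0.5,"dx":0,"dy":0,"dz":-130,"twist":0}]' 25
python3 -m pendant '[{"claw":0.5,"dx":0,"dy":0,"dz":0,"twist":0},{"claw":0.5,"dx":0,"dy":0,"dz":0,"twist":0},{"claw":0.5,"dx":0,"dy":0,"dz":3,"twist":0},{"claw":0.5,"dx":0,"dy":-40,"dz":3,"twist":0},{"claw":0.5,"dx":0,"dy":-80,"dz":3,"twist":0},{"claw":0.5,"dx":0,"dy":-120,"dz":3,"twist":0},{"claw":0.5,"dx":0,"dy":-160,"dz":3,"twist":0},{"claw":0.5,"dx":0,"dy":-195,"dz":3,"twist":0}]'
python3 -m pendant '[{"claw":0.5,"dx":10,"dy":-20,"dz":0,"twist":0},{"claw":0.5,"dx":45,"dy":-24,"dz":0,"twist":0},{"claw":0.5,"dx":85,"dy":-24,"dz":0,"twist":0},{"claw":0.5,"dx":125,"dy":-24,"dz":0,"twist":0},{"claw":0.5,"dx":155,"dy":-24,"dz":0,"twist":0},{"claw":0.5,"dx":170,"dy":-24,"dz":0,"twist":0},{"claw":0.5,"dx":170,"dy":-24,"dz":0,"twist":0},{"claw":0.5,"dx":170,"dy":-24,"dz":0,"twist":0}]'
```

```text
clock: 17.7
tool_pos: [0.4574, -0.0361, 0.025]
eef_rot: [1.0, 0.026, -0.001, -0.0]
contact_force: [0.4, -0.5, -1.6]
opening: 0.631
finger_force: 25.0
clock: 18.5
tool_pos: [0.4556, -0.2336, 0.027]
eef_rot: [1.0, 0.026, -0.002, 0.0]
contact_force: [0.6, -0.7, -1.3]
opening: 0.628
finger_force: 25.0
clock: 19.3
tool_pos: [0.6245, -0.255, 0.0263]
eef_rot: [1.0, 0.026, -0.003, -0.0]
contact_force: [-1.0, -0.6, -1.9]
opening: 0.623
finger_force: 25.0
```

```bash
python3 -m pendant '[{"claw":0.5,"dx":-3,"dy":40,"dz":0,"twist":0},{"claw":0.5,"dx":-5,"dy":75,"dz":0,"twist":0},{"claw":0.5,"dx":-6,"dy":100,"dz":0,"twist":0},{"claw":0.5,"dx":-7,"dy":120,"dz":-1,"twist":0},{"claw":0.5,"dx":-8,"dy":138,"dz":-1,"twist":0},{"claw":0.5,"dx":-9,"dy":155,"dz":-1,"twist":0},{"claw":0.5,"dx":-9,"dy":155,"dz":-2,"twist":0},{"claw":0.5,"dx":-9,"dy":155,"dz":-2,"twist":0}]'
python3 -m pendant '[{"claw":0.55,"dx":0,"dy":0,"dz":0,"twist":0},{"claw":0.75,"dx":0,"dy":0,"dz":0,"twist":0},{"claw":0.75,"dx":0,"dy":0,"dz":0,"twist":0},{"claw":0.75,"dx":0,"dy":0,"dz":0,"twist":0},{"claw":0.75,"dx":0,"dy":0,"dz":30,"twist":0},{"claw":0.75,"dx":0,"dy":0,"dz":70,"twist":0},{"claw":0.75,"dx":0,"dy":0,"dz":110,"twist":0},{"claw":0.8,"dx":0,"dy":0,"dz":148,"twist":0}]'
python3 -m pendant '[{"claw":0.8,"dx":-30,"dy":32,"dz":0,"twist":0},{"claw":0.8,"dx":-60,"dy":65,"dz":0,"twist":0},{"claw":0.8,"dx":-90,"dy":100,"dz":0,"twist":0},{"claw":0.8,"dx":-120,"dy":135,"dz":0,"twist":0},{"claw":0.8,"dx":-150,"dy":165,"dz":0,"twist":0},{"claw":0.8,"dx":-150,"dy":165,"dz":-20,"twist":0},{"claw":0.8,"dx":-150,"dy":165,"dz":-20,"twist":0},{"claw":0.8,"dx":-150,"dy":165,"dz":-20,"twist":0}]'
python3 - <<'E'
from h import *
for n in ("wrist","scene"):
  c,p,d=snap(n,n+"4.png"); print(n,[j for j in jars(c,p,d,(.25,.55,-.4,.15)) if j[4]<60])
print(r.get_state()["tool_pos"])
p=cv2.imread("pics/scene4.png")[120:320,180:400]; cv2.imwrite("pics/s4c.png",cv2.resize(p,None,fx=2.7,fy=2.7,interpolation=2))
E
```

```text
clock: 20.1
tool_pos: [0.618, -0.099, 0.0252]
eef_rot: [1.0, 0.027, -0.001, -0.001]
contact_force: [5.2, 2.1, -0.9]
opening: 0.628
finger_force: 25.0
clock: 20.9
tool_pos: [0.616, -0.1005, 0.1739]
eef_rot: [1.0, 0.026, -0.003, -0.0]
contact_force: [1.1, -1.1, -0.9]
opening: 0.792
finger_force: 0.0
clock: 21.7
tool_pos: [0.4671, 0.064, 0.1527]
eef_rot: [1.0, 0.026, -0.003, 0.0]
contact_force: [0.7, -0.5, 0.5]
opening: 0.802
finger_force: 0.0
wrist [(0.468, 0.067, 0.026, np.int32(3526), 10)]
scene [(0.469, 0.066, 0.028, np.int32(196), 4)]
[0.46797537 0.06379467 0.15309656]
```

View pics/s4c.png

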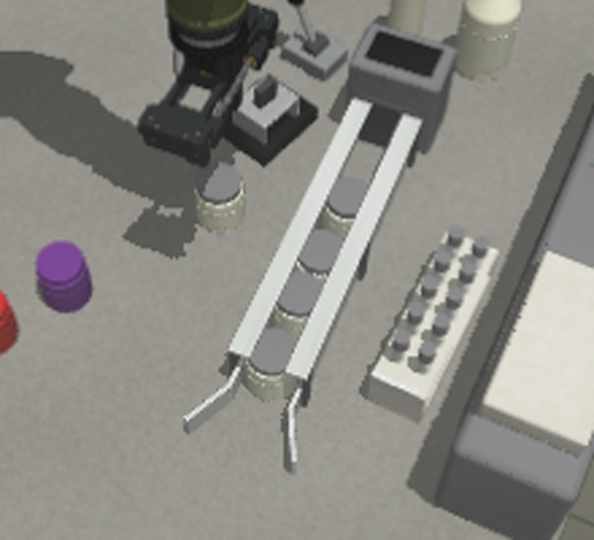

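The scene crop shows four jars upright in the lane (lids at 347,195; 322,248; 299,293; 272,352). The last jar stands at (221,185), and the path is free.

```bash
python3 -m pendant '[{"claw":0.8,"dx":0,"dy":2,"dz":-40,"twist":0},{"claw":0.8,"dx":0,"dy":2,"dz":-80,"twist":0},{"claw":0.8,"dx":0,"dy":2,"dz":-112,"twist":0},{"claw":0.8,"dx":0,"dy":2,"dz":-130,"twist":0},{"claw":0.8,"dx":0,"dy":2,"dz":-130,"twist":0},{"claw":0.5,"dx":0,"dy":2,"dz":-130,"twist":0},{"claw":0.5,"dx":0,"dy":2,"dz":-130,"twist":0},{"claw":0.5,"dx":0,"dy":2,"dz":-130,"twist":0}]' 25
python3 -m pendant '[{"claw":0.5,"dx":0,"dy":0,"dz":0,"twist":0},{"claw":0.5,"dx":0,"dy":0,"dz":0,"twist":0},{"claw":0.5,"dx":0,"dy":0,"dz":3,"twist":0},{"claw":0.5,"dx":-5,"dy":-40,"dz":3,"twist":0},{"claw":0.5,"dx":-5,"dy":-80,"dz":3,"twist":0},{"claw":0.5,"dx":-5,"dy":-120,"dz":3,"twist":0},{"claw":0.5,"dx":-5,"dy":-160,"dz":3,"twist":0},{"claw":0.5,"dx":-5,"dy":-200,"dz":3,"twist":0}]'
python3 -m pendant '[{"claw":0.5,"dx":0,"dy":-40,"dz":0,"twist":0},{"claw":0.5,"dx":0,"dy":-80,"dz":0,"twist":0},{"claw":0.5,"dx":10,"dy":-110,"dz":0,"twist":0},{"claw":0.5,"dx":50,"dy":-120,"dz":0,"twist":0},{"claw":0.5,"dx":90,"dy":-120,"dz":0,"twist":0},{"claw":0.5,"dx":130,"dy":-120,"dz":0,"twist":0},{"claw":0.5,"dx":160,"dy":-120,"dz":0,"twist":0},{"claw":0.5,"dx":162,"dy":-120,"dz":0,"twist":0}]'
python3 -m pendant '[{"claw":0.5,"dx":0,"dy":0,"dz":0,"twist":0},{"claw":0.5,"dx":0,"dy":0,"dz":0,"twist":0}]'
```

```text
clock: 22.6
tool_pos: [0.4681, 0.0667, 0.0239]
eef_rot: [1.0, 0.026, -0.001, -0.0]
contact_force: [0.5, -0.8, 2.1]
opening: 0.629
finger_force: 25.0
clock: 23.4
tool_pos: [0.4619, -0.1343, 0.0258]
eef_rot: [1.0, 0.027, -0.002, -0.0]
contact_force: [0.6, -0.2, -2.4]
opening: 0.629
finger_force: 25.0
clock: 24.2
tool_pos: [0.6291, -0.251, 0.0259]
eef_rot: [1.0, 0.028, 0.001, -0.0]
contact_force: [0.1, 0.7, -2.7]
opening: 0.623
finger_force: 25.0
clock: 24.4
tool_pos: [0.6219, -0.2532, 0.0252]
eef_rot: [1.0, 0.026, -0.004, -0.0]
contact_force: [0.0, -0.1, -1.6]
opening: 0.628
finger_force: 25.0
```

```bash
python3 -m pendant '[{"claw":0.5,"dx":-1,"dy":35,"dz":0,"twist":0},{"claw":0.5,"dx":-3,"dy":68,"dz":0,"twist":0},{"claw":0.5,"dx":-3,"dy":68,"dz":-2,"twist":0},{"claw":0.5,"dx":-3,"dy":68,"dz":-2,"twist":0},{"claw":0.75,"dx":-3,"dy":68,"dz":-2,"twist":0},{"claw":0.75,"dx":-3,"dy":68,"dz":-2,"twist":0},{"claw":0.75,"dx":-3,"dy":68,"dz":-2,"twist":0},{"claw":0.75,"dx":-3,"dy":68,"dz":20,"twist":0}]'
python3 -m pendant '[{"claw":0.75,"dx":0,"dy":0,"dz":40,"twist":0},{"claw":0.75,"dx":0,"dy":0,"dz":75,"twist":0},{"claw":0,"dx":2,"dy":-35,"dz":75,"twist":0},{"claw":0,"dx":4,"dy":-58,"dz":75,"twist":0},{"claw":0,"dx":4,"dy":-58,"dz":75,"twist":0},{"claw":0,"dx":4,"dy":-58,"dz":75,"twist":0},{"claw":0,"dx":4,"dy":-58,"dz":45,"twist":0},{"claw":0,"dx":4,"dy":-58,"dz":10,"twist":0}]'
python3 - <<'E'
from h import *
c,p,d=snap("wrist","w5.png"); s=r.get_state(); print(s["tool_pos"],s["opening"],s["contact_force"], jars(c,p,d,(.58,.66,-.3,-.1)))
E
```

```text
clock: 25.2
tool_pos: [0.6185, -0.1855, 0.0434]
eef_rot: [1.0, 0.026, -0.005, -0.001]
contact_force: [-0.6, -0.4, -0.1]
opening: 0.75
finger_force: 0.0
clock: 26.0
tool_pos: [0.6268, -0.2415, 0.0563]
eef_rot: [1.0, 0.027, -0.0, -0.0]
contact_force: [0.6, 0.6, 0.1]
opening: 0.225
finger_force: 0.0
[ 0.62195104 -0.23944385  0.04911486] 0.18369833657875412 [ 0.32950336  0.92332187 -4.69414303] [(0.658, -0.114, 0.003, np.int32(126), 9), (0.625, -0.118, 0.027, np.int32(2397), 11), (0.621, -0.182, 0.026, np.int32(3573), 9), (0.626, -0.223, 0.012, np.int32(399), 24), (0.628, -0.258, 0.012, np.int32(403), 23)]
```

View pics/w5.png

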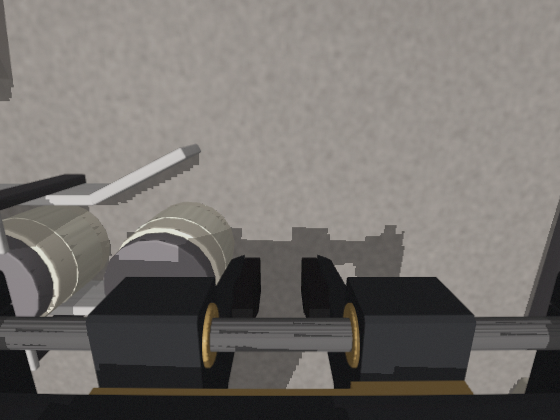

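Jar5 (165,265) stands upright just in front of the mouth, with jar4 (30,270) inside. The fingers are still closing, so I let them shut, go down and push.

```bash
python3 -m pendant '[{"claw":0,"dx":0,"dy":-4,"dz":0,"twist":0},{"claw":0,"dx":0,"dy":-4,"dz":0,"twist":0},{"claw":0,"dx":0,"dy":-4,"dz":0,"twist":0},{"claw":0,"dx":0,"dy":-4,"dz":-20,"twist":0},{"claw":0,"dx":0,"dy":-4,"dz":-30,"twist":0},{"claw":0,"dx":0,"dy":-4,"dz":-30,"twist":0}]'
python3 -m pendant '[{"claw":0,"dx":-1,"dy":10,"dz":0,"twist":0},{"claw":0,"dx":-2,"dy":20,"dz":0,"twist":0},{"claw":0,"dx":-3,"dy":32,"dz":0,"twist":0},{"claw":0,"dx":-3,"dy":44,"dz":0,"twist":0},{"claw":0,"dx":-4,"dy":56,"dz":0,"twist":0},{"claw":0,"dx":-4,"dy":68,"dz":0,"twist":0},{"claw":0,"dx":-5,"dy":80,"dz":0,"twist":0},{"claw":0,"dx":-5,"dy":80,"dz":0,"twist":0}]'
python3 -m pendant '[{"claw":0,"dx":-1,"dy":10,"dz":0,"twist":0},{"claw":0,"dx":-1,"dy":20,"dz":0,"twist":0},{"claw":0,"dx":-2,"dy":30,"dz":0,"twist":0},{"claw":0,"dx":-2,"dy":36,"dz":0,"twist":0},{"claw":0,"dx":-2,"dy":36,"dz":0,"twist":0}]'
```

```text
clock: 26.65
tool_pos: [0.6244, -0.2466, 0.0251]
eef_rot: [1.0, 0.026, -0.003, -0.001]
contact_force: [-0.5, -0.2, -0.6]
opening: 0.005
finger_force: 0.0
clock: 27.45
tool_pos: [0.6207, -0.1653, 0.0261]
eef_rot: [1.0, 0.027, -0.002, -0.0]
contact_force: [1.0, -1.8, 0.9]
opening: 0.006
finger_force: 0.4
clock: 27.95
tool_pos: [0.6182, -0.132, 0.0259]
eef_rot: [1.0, 0.026, -0.002, 0.001]
contact_force: [0.6, -3.8, 2.6]
opening: 0.003
finger_force: 2.1
```

```bash
python3 -m pendant '[{"claw":0,"dx":1,"dy":-30,"dz":0,"twist":0},{"claw":0,"dx":2,"dy":-60,"dz":20,"twist":0},{"claw":0,"dx":-10,"dy":-60,"dz":60,"twist":0},{"claw":0.3,"dx":-40,"dy":-40,"dz":100,"twist":0.1},{"claw":0.5,"dx":-80,"dy":0,"dz":120,"twist":0.2},{"claw":0.5,"dx":-120,"dy":40,"dz":120,"twist":0.32},{"claw":0.5,"dx":-150,"dy":85,"dz":120,"twist":0.45},{"claw":0.5,"dx":-160,"dy":130,"dz":120,"twist":0.6}]'
python3 - <<'E'
from h import *
s=r.get_state(); print(s["q"].round(2),s["tool_pos"])
for n in ("scene","top"):
  c,p,d=snap(n,n+"6.png"); X=cloud(c,d); print([j for j in jars(c,p,d,(.58,.66,-.4,.2))])
p=cv2.imread("pics/scene6.png")[120:320,180:400]; cv2.imwrite("pics/s6c.png",cv2.resize(p,None,fx=2.7,fy=2.7,interpolation=2))
E
```

```text
clock: 28.75
tool_pos: [0.4605, -0.0165, 0.1457]
eef_rot: [0.947, 0.322, -0.004, -0.0]
contact_force: [1.1, 0.3, -0.6]
opening: 0.437
finger_force: 0.0
[-0.01  0.65 -0.08  2.13  0.14  0.37 -1.13] [ 0.46054609 -0.01645003  0.14570445]
[(0.617, 0.023, 0.138, np.int32(967), 4)]
[(0.615, -0.031, 0.027, np.int32(209), 9), (0.614, -0.09, 0.027, np.int32(239), 9), (0.61, 0.081, 0.029, np.int32(279), 8), (0.607, 0.023, 0.026, np.int32(249), 9), (0.605, 0.135, 0.029, np.int32(265), 9)]
```

View pics/s6c.png

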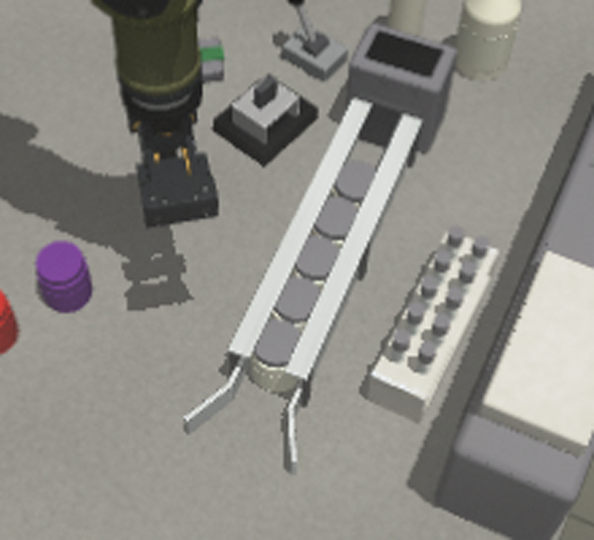

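The scene crop shows all five lids in the slot from (277,340) to (355,180), upright. Last jar at lane y about 0.05. Now the follower: fin at (265,92) in its tray.

```bash
python3 -m pendant '[{"claw":0.5,"dx":0,"dy":30,"dz":0,"twist":-0.14},{"claw":0.5,"dx":-1,"dy":60,"dz":0,"twist":-0.28},{"claw":0.5,"dx":-1,"dy":90,"dz":0,"twist":-0.42},{"claw":0.5,"dx":-1,"dy":120,"dz":0,"twist":-0.56},{"claw":0.5,"dx":-2,"dy":150,"dz":0,"twist":-0.70},{"claw":0.5,"dx":-2,"dy":180,"dz":0,"twist":-0.84},{"claw":0.5,"dx":-2,"dy":210,"dz":0,"twist":-0.98},{"claw":0.5,"dx":-2,"dy":210,"dz":0,"twist":-1.12}]'
python3 -m pendant '[{"claw":0.5,"dx":0,"dy":0,"dz":0,"twist":-0.14},{"claw":0.5,"dx":0,"dy":0,"dz":0,"twist":-0.28},{"claw":0.5,"dx":0,"dy":0,"dz":0,"twist":-0.42},{"claw":0.5,"dx":0,"dy":0,"dz":0,"twist":-0.56},{"claw":0.5,"dx":0,"dy":0,"dz":0,"twist":-0.70},{"claw":0.5,"dx":0,"dy":0,"dz":0,"twist":-0.84},{"claw":0.5,"dx":0,"dy":0,"dz":0,"twist":-0.98},{"claw":0.5,"dx":0,"dy":0,"dz":0,"twist":-1.12}]'
python3 -m pendant '[{"claw":0.5,"dx":0,"dy":0,"dz":0,"twist":-0.14},{"claw":0.5,"dx":0,"dy":0,"dz":0,"twist":-0.25},{"claw":0.5,"dx":0,"dy":0,"dz":0,"twist":-0.25},{"claw":0.5,"dx":0,"dy":0,"dz":0,"twist":-0.25}]'
python3 - <<'E'
from h import *
s=r.get_state(); print(s["q"].round(2),s["tool_pos"])
c,p,d=snap("wrist","w7.png"); X=cloud(c,d)
t=R.from_quat(s["eef_rot"]).as_matrix()[:,1]; print("close axis deg",np.degrees(np.arctan2(t[1],t[0])))
m=(X[...,2]>.066)&(X[...,2]<.085)&(abs(X[...,0]-.455)<.04)&(abs(X[...,1]-.21)<.04)
print("fin",m.sum(),cv2.minAreaRect((X[m][:,:2]*1000).astype(np.float32)),np.median(X[m][:,2]))
m=(np.abs(X[...,2]-.045)<.005)&(abs(X[...,0]-.455)<.06)&(abs(X[...,1]-.21)<.06)
print("foll",m.sum(),cv2.minAreaRect((X[m][:,:2]*1000).astype(np.float32)))
E
```

```text
clock: 29.65
tool_pos: [0.4614, 0.1986, 0.1448]
eef_rot: [0.973, -0.231, -0.003, -0.003]
contact_force: [-0.4, 0.3, 0.1]
opening: 0.501
finger_force: 0.0
clock: 30.45
tool_pos: [0.462, 0.1933, 0.1454]
eef_rot: [-0.699, 0.715, 0.003, 0.003]
contact_force: [-0.7, -0.3, -0.3]
opening: 0.497
finger_force: 0.0
clock: 30.85
tool_pos: [0.4594, 0.1356, 0.1685]
eef_rot: [-0.63, 0.776, 0.013, -0.003]
contact_force: [-0.3, 0.9, -0.7]
opening: 0.501
finger_force: 0.0
[-0.87  0.82  0.91  2.08 -1.    0.78 -2.65] [0.45939973 0.13559562 0.16853656]
close axis deg 168.13512364096155
fin 557 ((455.5825500488281, 209.06105041503906), (30.343278884887695, 12.011183738708496), 74.52715301513672) 0.07700832543133543
foll 2981 ((455.5322265625, 209.4742889404297), (64.75675201416016, 54.203033447265625), 74.92459106445312)
```

View pics/w7.png

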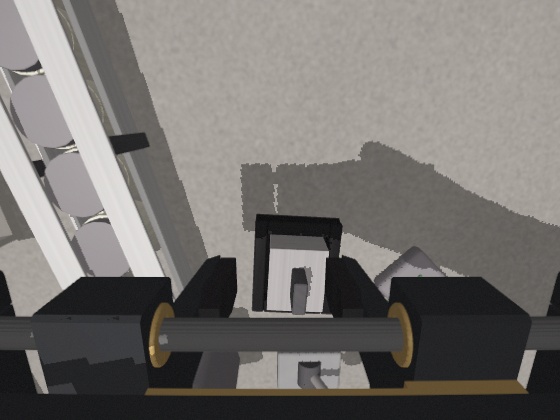

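The fin is at pixel (299,290), as expected, but the wrist ran to its limits: positive twist is the right way round. I unwind by a half turn.

```bash
python3 -m pendant '[{"claw":0.5,"dx":0,"dy":0,"dz":0,"twist":0.14},{"claw":0.5,"dx":0,"dy":0,"dz":0,"twist":0.28},{"claw":0.5,"dx":0,"dy":0,"dz":0,"twist":0.42},{"claw":0.5,"dx":0,"dy":0,"dz":0,"twist":0.56},{"claw":0.5,"dx":0,"dy":0,"dz":0,"twist":0.70},{"claw":0.5,"dx":0,"dy":0,"dz":0,"twist":0.84},{"claw":0.5,"dx":0,"dy":0,"dz":0,"twist":0.98},{"claw":0.5,"dx":0,"dy":0,"dz":0,"twist":1.12}]'
python3 -m pendant '[{"claw":0.5,"dx":0,"dy":0,"dz":0,"twist":0.14},{"claw":0.5,"dx":0,"dy":0,"dz":0,"twist":0.28},{"claw":0.5,"dx":0,"dy":0,"dz":0,"twist":0.42},{"claw":0.5,"dx":0,"dy":0,"dz":0,"twist":0.56},{"claw":0.5,"dx":0,"dy":0,"dz":0,"twist":0.70},{"claw":0.5,"dx":0,"dy":0,"dz":0,"twist":0.84},{"claw":0.5,"dx":0,"dy":0,"dz":0,"twist":0.98},{"claw":0.5,"dx":0,"dy":0,"dz":0,"twist":1.12}]'
python3 -m pendant '[{"claw":0.5,"dx":0,"dy":0,"dz":0,"twist":0.14},{"claw":0.5,"dx":0,"dy":0,"dz":0,"twist":0.28},{"claw":0.5,"dx":0,"dy":0,"dz":0,"twist":0.42},{"claw":0.5,"dx":0,"dy":0,"dz":0,"twist":0.56},{"claw":0.5,"dx":0,"dy":0,"dz":0,"twist":0.70},{"claw":0.5,"dx":0,"dy":0,"dz":0,"twist":0.84},{"claw":0.5,"dx":0,"dy":0,"dz":0,"twist":0.90},{"claw":0.5,"dx":0,"dy":0,"dz":0,"twist":0.90}]'
python3 -m pendant '[{"claw":0.5,"dx":0,"dy":0,"dz":0,"twist":0},{"claw":0.5,"dx":0,"dy":0,"dz":0,"twist":0},{"claw":0.5,"dx":0,"dy":0,"dz":0,"twist":0}]'
python3 - <<'E'
from h import *
s=r.get_state(); print(s["q"].round(2),s["tool_pos"])
t=R.from_quat(s["eef_rot"]).as_matrix()[:,1]; print("close axis deg",np.degrees(np.arctan2(t[1],t[0])))
c,p,d=snap("wrist"); X=cloud(c,d)
m=(X[...,2]>.066)&(X[...,2]<.085)&(abs(X[...,0]-.455)<.04)&(abs(X[...,1]-.21)<.04)
print("fin",m.sum(),cv2.minAreaRect((X[m][:,:2]*1000).astype(np.float32)) if m.any() else 0)
E
```

```text
clock: 31.7
tool_pos: [0.4592, 0.1373, 0.1684]
eef_rot: [0.948, -0.319, -0.01, 0.009]
contact_force: [0.0, 0.2, -0.5]
opening: 0.495
finger_force: 0.0
clock: 32.5
tool_pos: [0.4592, 0.1373, 0.1686]
eef_rot: [0.972, 0.233, -0.003, 0.012]
contact_force: [0.6, -0.2, -0.4]
opening: 0.501
finger_force: 0.0
clock: 33.3
tool_pos: [0.4592, 0.1368, 0.1687]
eef_rot: [0.776, 0.631, 0.003, 0.012]
contact_force: [-0.4, -0.3, 0.4]
opening: 0.499
finger_force: 0.0
clock: 33.6
tool_pos: [0.4595, 0.1356, 0.1688]
eef_rot: [0.777, 0.63, 0.003, 0.012]
contact_force: [0.3, -0.6, 0.7]
opening: 0.5
finger_force: 0.0
[-0.44  0.62  0.06  2.09 -0.04  0.42 -0.56] [0.4595111  0.13559772 0.16881906]
close axis deg -11.92556047140251
fin 755 ((455.7515563964844, 210.09231567382812), (30.138566970825195, 12.01811408996582), 74.4807357788086)
```

```bash
python3 -m pendant '[{"claw":0.5,"dx":-2,"dy":40,"dz":0,"twist":-0.06},{"claw":0.5,"dx":-4,"dy":74,"dz":0,"twist":-0.06},{"claw":0.5,"dx":-4,"dy":74,"dz":0,"twist":-0.06},{"claw":0.5,"dx":-4,"dy":74,"dz":-40,"twist":-0.06},{"claw":0.5,"dx":-4,"dy":74,"dz":-80,"twist":-0.06},{"claw":0.5,"dx":-4,"dy":74,"dz":-105,"twist":-0.06},{"claw":0.5,"dx":-4,"dy":74,"dz":-118,"twist":-0.06},{"claw":0.5,"dx":-4,"dy":74,"dz":-118,"twist":-0.06}]' 45
python3 -m pendant '[{"claw":0.5,"dx":0,"dy":0,"dz":0,"twist":0},{"claw":0,"dx":0,"dy":0,"dz":0,"twist":0},{"claw":0,"dx":0,"dy":0,"dz":0,"twist":0},{"claw":0,"dx":0,"dy":0,"dz":0,"twist":0},{"claw":0,"dx":0,"dy":0,"dz":0,"twist":0},{"claw":0,"dx":0,"dy":0,"dz":0,"twist":0},{"claw":0,"dx":0,"dy":0,"dz":0,"twist":0},{"claw":0,"dx":0,"dy":0,"dz":0,"twist":0}]' 45
```

```text
clock: 34.45
tool_pos: [0.4548, 0.2084, 0.0497]
eef_rot: [0.795, 0.606, 0.001, 0.013]
contact_force: [-0.4, -0.2, -0.5]
opening: 0.499
finger_force: 0.0
clock: 35.25
tool_pos: [0.456, 0.2094, 0.0513]
eef_rot: [0.795, 0.606, 0.003, 0.013]
contact_force: [-0.0, 0.5, 6.0]
opening: 0.13
finger_force: 45.0
```

```bash
python3 -m pendant '[{"claw":0,"dx":0,"dy":0,"dz":20,"twist":0},{"claw":0,"dx":0,"dy":0,"dz":45,"twist":0},{"claw":0,"dx":0,"dy":0,"dz":45,"twist":0},{"claw":0,"dx":3,"dy":-30,"dz":45,"twist":0},{"claw":0,"dx":6,"dy":-65,"dz":45,"twist":0},{"claw":0,"dx":10,"dy":-100,"dz":40,"twist":0},{"claw":0,"dx":10,"dy":-140,"dz":20,"twist":0},{"claw":0,"dx":10,"dy":-180,"dz":8,"twist":0}]'
python3 -m pendant '[{"claw":0,"dx":0,"dy":-40,"dz":0,"twist":0.06},{"claw":0,"dx":0,"dy":-80,"dz":0,"twist":0.12},{"claw":0,"dx":0,"dy":-120,"dz":0,"twist":0.18},{"claw":0,"dx":0,"dy":-160,"dz":0,"twist":0.24},{"claw":0,"dx":0,"dy":-200,"dz":0,"twist":0.30},{"claw":0,"dx":0,"dy":-240,"dz":0,"twist":0.32},{"claw":0,"dx":15,"dy":-275,"dz":0,"twist":0.32},{"claw":0,"dx":50,"dy":-275,"dz":0,"twist":0.32}]'
python3 -m pendant '[{"claw":0,"dx":40,"dy":0,"dz":0,"twist":0},{"claw":0,"dx":75,"dy":0,"dz":0,"twist":0},{"claw":0,"dx":100,"dy":0,"dz":0,"twist":0},{"claw":0,"dx":108,"dy":0,"dz":0,"twist":0},{"claw":0,"dx":108,"dy":0,"dz":0,"twist":0},{"claw":0,"dx":108,"dy":0,"dz":0,"twist":0}]'
python3 - <<'E'
from h import *
s=r.get_state(); print(s["q"].round(2),s["tool_pos"])
t=R.from_quat(s["eef_rot"]).as_matrix()[:,1]; print("close axis deg",np.degrees(np.arctan2(t[1],t[0])))
c,p,d=snap("wrist","w8.png"); X=cloud(c,d)
for lo,hi in ((.03,.06),):
  m=(X[...,2]>lo)&(X[...,2]<hi)&(abs(X[...,0]-.62)<.05)&(abs(X[...,1]+.245)<.06)
  if m.any(): print("body",m.sum(),cv2.minAreaRect((X[m][:,:2]*1000).astype(np.float32)),np.median(X[m][:,2]))
E
```

```text
clock: 36.05
tool_pos: [0.4649, 0.0283, 0.0572]
eef_rot: [0.795, 0.607, 0.002, 0.012]
contact_force: [0.4, -0.6, -2.4]
opening: 0.132
finger_force: 45.0
clock: 36.85
tool_pos: [0.5096, -0.2545, 0.0572]
eef_rot: [0.693, 0.721, 0.0, 0.01]
contact_force: [0.9, -0.9, -1.9]
opening: 0.128
finger_force: 45.0
clock: 37.45
tool_pos: [0.621, -0.2459, 0.0576]
eef_rot: [0.689, 0.725, 0.003, 0.01]
contact_force: [-0.2, -0.6, -2.7]
opening: 0.132
finger_force: 45.0
[ 0.43  0.97 -0.23  1.56  0.34  0.62  0.07] [ 0.62098171 -0.24586917  0.05760157]
close axis deg 2.9612802128682523
body 6359 ((620.1827392578125, -243.2490234375), (54.127986907958984, 61.14517593383789), 3.158935785293579) 0.051480041983692354
```

View pics/w8.png

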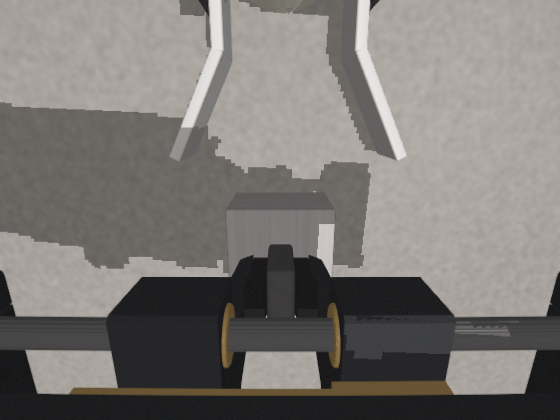

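The follower (281,235) hangs straight in front of the flare (tips 177,158 and 402,155), about 3 mm to the left. I shift it, lower it, slide it into the mouth and release.

```bash
python3 -m pendant '[{"claw":0,"dx":3,"dy":0,"dz":-4,"twist":0},{"claw":0,"dx":2,"dy":20,"dz":-7,"twist":0},{"claw":0,"dx":1,"dy":40,"dz":-7,"twist":0},{"claw":0,"dx":0,"dy":60,"dz":-7,"twist":0},{"claw":0,"dx":-1,"dy":80,"dz":-7,"twist":0},{"claw":0,"dx":-1,"dy":80,"dz":-8,"twist":0},{"claw":0,"dx":-1,"dy":80,"dz":-8,"twist":0}]'
python3 - <<'E'
from h import *
s=r.get_state(); print(s["q"].round(2),s["tool_pos"])
c,p,d=snap("wrist","w9.png"); X=cloud(c,d)
m=(X[...,2]>.036)&(X[...,2]<.05)&(abs(X[...,0]-.62)<.03)&(abs(X[...,1]+.165)<.04)
print("body",m.sum(),cv2.minAreaRect((X[m][:,:2]*1000).astype(np.float32)),np.median(X[m][:,2]))
E
```

```text
clock: 38.2
tool_pos: [0.6222, -0.1664, 0.0507]
eef_rot: [0.688, 0.725, 0.004, 0.012]
contact_force: [0.2, -0.6, -3.0]
opening: 0.133
finger_force: 45.0
[ 0.29  0.96 -0.2   1.65  0.33  0.54 -0.05] [ 0.62218467 -0.16643187  0.05074417]
body 5625 ((621.27294921875, -163.97853088378906), (54.21986389160156, 61.272830963134766), 2.7975215911865234) 0.04465999457728645
```

View pics/w9.png

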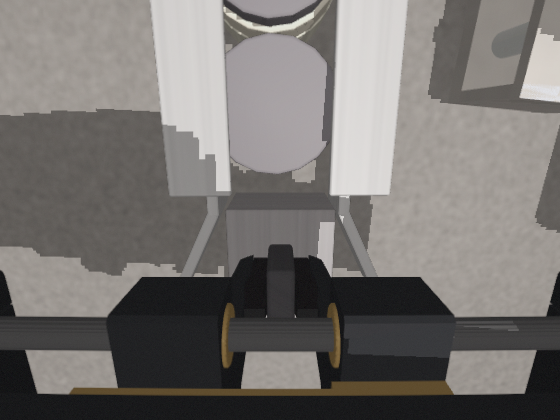

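The follower (281,235) is centred between the rails (213 and 344) with its front at the mouth. I set it down, release, and go behind it.

```bash
python3 -m pendant '[{"claw":0,"dx":-1,"dy":0,"dz":-3,"twist":0},{"claw":0,"dx":-1,"dy":0,"dz":-4,"twist":0},{"claw":0.4,"dx":-1,"dy":0,"dz":-4,"twist":0},{"claw":0.4,"dx":-1,"dy":0,"dz":-4,"twist":0},{"claw":0.4,"dx":-1,"dy":0,"dz":-4,"twist":0},{"claw":0.4,"dx":-1,"dy":0,"dz":10,"twist":0},{"claw":0.4,"dx":-1,"dy":0,"dz":40,"twist":0},{"claw":0.4,"dx":0,"dy":-25,"dz":40,"twist":0}]'
python3 -m pendant '[{"claw":0,"dx":1,"dy":-35,"dz":0,"twist":0},{"claw":0,"dx":1,"dy":-35,"dz":0,"twist":0},{"claw":0,"dx":1,"dy":-35,"dz":0,"twist":0},{"claw":0,"dx":1,"dy":-35,"dz":0,"twist":0},{"claw":0,"dx":1,"dy":-35,"dz":-35,"twist":0},{"claw":0,"dx":1,"dy":-35,"dz":-70,"twist":0},{"claw":0,"dx":1,"dy":-35,"dz":-70,"twist":0}]'
python3 - <<'E'
from h import *
s=r.get_state(); print(s["tool_pos"],s["opening"],s["contact_force"])
c,p,d=snap("wrist"); X=cloud(c,d)
for lo,hi in ((.034,.046),(.066,.08)):
  m=(X[...,2]>lo)&(X[...,2]<hi)&(abs(X[...,0]-.62)<.028)&(abs(X[...,1]+.165)<.04)
  print("body",m.sum(),cv2.minAreaRect((X[m][:,:2]*1000).astype(np.float32)),np.median(X[m][:,2]))
E
```

```text
clock: 39.05
tool_pos: [0.6264, -0.186, 0.0957]
eef_rot: [0.686, 0.727, 0.008, 0.014]
contact_force: [1.2, -0.8, 0.3]
opening: 0.396
finger_force: 0.0
clock: 39.75
tool_pos: [0.6201, -0.2226, 0.0167]
eef_rot: [0.687, 0.726, 0.003, 0.008]
contact_force: [-1.7, 0.1, 0.2]
opening: 0.01
finger_force: 0.0
[ 0.62014272 -0.22264562  0.01671884] 0.010084416780859744 [-1.65826139  0.13883213  0.15478306]
body 19245 ((620.9927978515625, -167.0446319580078), (54.51838684082031, 64.03534698486328), 2.925140857696533) 0.040168464375653454
body 4187 ((621.025634765625, -166.96714782714844), (11.975210189819336, 29.980154037475586), 3.0243117809295654) 0.07199921103211517
```

```bash
python3 -m pendant '[{"claw":0,"dx":1,"dy":5,"dz":3,"twist":0},{"claw":0,"dx":0,"dy":15,"dz":3,"twist":0},{"claw":0,"dx":0,"dy":27,"dz":3,"twist":0},{"claw":0,"dx":-1,"dy":39,"dz":3,"twist":0},{"claw":0,"dx":-2,"dy":50,"dz":3,"twist":0},{"claw":0,"dx":-2,"dy":60,"dz":3,"twist":0},{"claw":0,"dx":-3,"dy":70,"dz":3,"twist":0},{"claw":0,"dx":-3,"dy":70,"dz":3,"twist":0}]'
python3 -m pendant '[{"claw":0,"dx":0,"dy":8,"dz":0,"twist":0},{"claw":0,"dx":-1,"dy":16,"dz":0,"twist":0},{"claw":0,"dx":-1,"dy":23,"dz":0,"twist":0},{"claw":0,"dx":-1,"dy":23,"dz":0,"twist":0},{"claw":0,"dx":-1,"dy":23,"dz":0,"twist":0}]'
python3 - <<'E'
from h import *
s=r.get_state(); print(s["tool_pos"],s["opening"],s["contact_force"])
c,p,d=snap("wrist","w10.png"); X=cloud(c,d)
for lo,hi in ((.034,.046),(.066,.08)):
  m=(X[...,2]>lo)&(X[...,2]<hi)&(abs(X[...,0]-.617)<(.028 if lo<.05 else .012))&(abs(X[...,1]+.09)<.04)
  print("body",m.sum(),cv2.minAreaRect((X[m][:,:2]*1000).astype(np.float32)),np.median(X[m][:,2]))
E
```

```text
clock: 40.6
tool_pos: [0.6217, -0.1575, 0.0258]
eef_rot: [0.689, 0.725, 0.004, 0.015]
contact_force: [-0.1, -6.5, 4.2]
opening: 0.008
finger_force: 3.0
clock: 41.1
tool_pos: [0.6205, -0.1356, 0.0257]
eef_rot: [0.689, 0.725, 0.004, 0.015]
contact_force: [0.1, -7.3, 5.9]
opening: 0.005
finger_force: 3.7
[ 0.62053971 -0.13556176  0.02570496] 0.00463098435650329 [ 0.08090577 -7.28359424  5.89468481]
body 15053 ((617.8319091796875, -92.85552978515625), (50.47465896606445, 74.15970611572266), 3.0517404079437256) 0.04016940531966831
body 5111 ((616.7396240234375, -89.72889709472656), (79.56483459472656, 23.900606155395508), 89.59810638427734) 0.07151730153778951
```

View pics/w10.png

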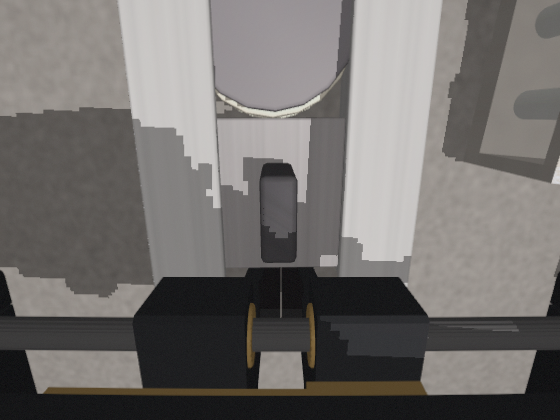

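The follower (281,190) is in the lane, touching the last jar (275,100). I push another few mm for margin, then back off and check.

```bash
python3 -m pendant '[{"claw":0,"dx":0,"dy":5,"dz":0,"twist":0},{"claw":0,"dx":0,"dy":5,"dz":0,"twist":0},{"claw":0,"dx":0,"dy":5,"dz":0,"twist":0},{"claw":0,"dx":0,"dy":5,"dz":0,"twist":0},{"claw":0,"dx":0,"dy":-20,"dz":0,"twist":0},{"claw":0,"dx":0,"dy":-50,"dz":10,"twist":0},{"claw":0,"dx":0,"dy":-50,"dz":50,"twist":0},{"claw":0,"dx":-20,"dy":-30,"dz":90,"twist":0}]'
python3 -m pendant '[{"claw":0,"dx":-40,"dy":20,"dz":40,"twist":0},{"claw":0,"dx":-75,"dy":55,"dz":60,"twist":0},{"claw":0,"dx":-100,"dy":90,"dz":60,"twist":0},{"claw":0,"dx":-130,"dy":125,"dz":60,"twist":0},{"claw":0,"dx":-150,"dy":165,"dz":60,"twist":0},{"claw":0,"dx":-150,"dy":165,"dz":60,"twist":0},{"claw":0,"dx":-150,"dy":165,"dz":60,"twist":0}]'
python3 - <<'E'
from h import *
s=r.get_state(); print(s["tool_pos"],s["q"].round(2))
t=R.from_quat(s["eef_rot"]).as_matrix()[:,1]; print("close axis deg",np.degrees(np.arctan2(t[1],t[0])))
c,p,d=snap("top","t10.png"); X=cloud(c,d)
m=(X[...,2]>.034)&(X[...,2]<.046)&(abs(X[...,0]-.617)<.025)&(abs(X[...,1]+.09)<.06)
print("foll",m.sum(),X[m].min(0),X[m].max(0))
print(jars(c,p,d,(.58,.66,-.15,.25)))
m=(X[...,2]>.08)&(abs(X[...,0]-.435)<.06)&(abs(X[...,1]-.345)<.06)
P=X[m]; print("ball",m.sum(),P.mean(0),P.min(0),P.max(0))
q=p[150:260,90:340]; cv2.imwrite("pics/t10c.png",cv2.resize(q,None,fx=3,fy=3,interpolation=2))
E
```

```text
clock: 41.95
tool_pos: [0.6006, -0.1653, 0.1145]
eef_rot: [0.69, 0.723, 0.005, 0.013]
contact_force: [1.1, 0.2, 0.5]
opening: 0.003
finger_force: 0.0
clock: 42.65
tool_pos: [0.449, 0.0046, 0.1744]
eef_rot: [0.687, 0.727, 0.005, 0.012]
contact_force: [-0.4, -0.3, -0.1]
opening: 0.006
finger_force: 0.0
[0.44899266 0.00455398 0.17435657] [-0.01  0.58 -0.17  2.17  0.28  0.39 -0.35]
close axis deg 3.2505988176484957
foll 240 [ 0.60265408 -0.12138439  0.03427294] [ 0.64075414 -0.05713666  0.04568286]
[(0.604, 0.083, 0.027, np.int32(269), 9), (0.608, 0.026, 0.025, np.int32(250), 9), (0.61, -0.029, 0.026, np.int32(244), 9), (0.604, 0.196, 0.026, np.int32(255), 9), (0.601, 0.141, 0.026, np.int32(253), 9)]
ball 94 [0.43136617 0.33955198 0.1039017 ] [0.42028873 0.32936293 0.08288226] [0.44462    0.35309563 0.11223839]
```

View pics/t10c.png

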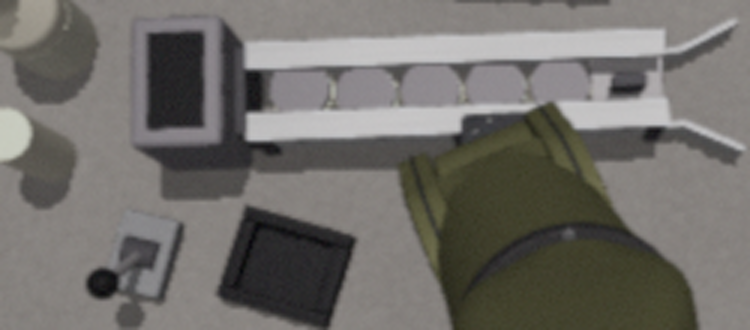

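The top crop shows five lids in single file (300,90 to 558,85), with the follower fin at (628,82) behind them, wholly inside at lane y about 0.05. The lever ball is at (103,283), leaning to -x of its base. Now I throw the lever.

```bash
python3 -m pendant '[{"claw":0,"dx":-10,"dy":45,"dz":0,"twist":-0.05},{"claw":0,"dx":-20,"dy":90,"dz":0,"twist":-0.1},{"claw":0,"dx":-30,"dy":135,"dz":0,"twist":-0.15},{"claw":0,"dx":-40,"dy":180,"dz":0,"twist":-0.2},{"claw":0,"dx":-50,"dy":225,"dz":0,"twist":-0.27},{"claw":0,"dx":-60,"dy":270,"dz":0,"twist":-0.27},{"claw":0,"dx":-62,"dy":310,"dz":0,"twist":-0.27},{"claw":0,"dx":-64,"dy":345,"dz":0,"twist":-0.27}]'
python3 -m pendant '[{"claw":0,"dx":0,"dy":0,"dz":0,"twist":0},{"claw":0,"dx":0,"dy":0,"dz":0,"twist":0},{"claw":0,"dx":0,"dy":0,"dz":-40,"twist":0},{"claw":0,"dx":0,"dy":0,"dz":-80,"twist":0},{"claw":0,"dx":0,"dy":0,"dz":-92,"twist":0},{"claw":0,"dx":0,"dy":0,"dz":-92,"twist":0}]'
python3 - <<'E'
from h import *
s=r.get_state(); print(s["tool_pos"],s["q"].round(2),s["contact_force"])
E
```

```text
clock: 43.5
tool_pos: [0.3862, 0.3492, 0.1739]
eef_rot: [0.78, 0.626, 0.004, 0.012]
contact_force: [-0.2, -0.7, -0.5]
opening: 0.004
finger_force: 0.0
clock: 44.1
tool_pos: [0.3856, 0.3447, 0.0807]
eef_rot: [0.781, 0.625, 0.001, 0.013]
contact_force: [0.8, -0.9, -1.1]
opening: 0.007
finger_force: 0.0
[0.38556814 0.34469963 0.08068721] [-0.85  0.81  0.02  2.02  0.04  0.31 -1.09] [ 0.83523638 -0.85827227 -1.08819473]
```

```bash
python3 -m pendant '[{"claw":0,"dx":12,"dy":-1,"dz":0,"twist":0},{"claw":0,"dx":26,"dy":-3,"dz":0,"twist":0},{"claw":0,"dx":40,"dy":-6,"dz":0,"twist":0},{"claw":0,"dx":54,"dy":-9,"dz":0,"twist":0},{"claw":0,"dx":66,"dy":-12,"dz":0,"twist":0},{"claw":0,"dx":77,"dy":-14,"dz":0,"twist":0},{"claw":0,"dx":84,"dy":-15,"dz":0,"twist":0},{"claw":0,"dx":84,"dy":-15,"dz":0,"twist":0}]'
python3 -m pendant '[{"claw":0,"dx":3,"dy":-1,"dz":0,"twist":0},{"claw":0,"dx":3,"dy":-1,"dz":0,"twist":0},{"claw":0,"dx":3,"dy":-1,"dz":0,"twist":0}]'
python3 - <<'E'
from h import *
s=r.get_state(); print(s["tool_pos"],s["contact_force"])
E
```

```text
clock: 44.9
tool_pos: [0.4709, 0.3316, 0.0817]
eef_rot: [0.78, 0.625, 0.003, 0.013]
contact_force: [0.2, 0.6, -0.6]
opening: 0.001
finger_force: 0.0
clock: 45.2
tool_pos: [0.4723, 0.3315, 0.0819]
eef_rot: [0.78, 0.626, 0.003, 0.013]
contact_force: [0.1, -0.1, 0.3]
opening: 0.009
finger_force: 0.0
[0.47225445 0.33146428 0.08188171] [ 0.07325453 -0.05302183  0.34874406]
```

```bash
python3 -m pendant '[{"claw":0,"dx":-30,"dy":6,"dz":0,"twist":0},{"claw":0,"dx":-60,"dy":12,"dz":0,"twist":0},{"claw":0,"dx":-90,"dy":18,"dz":20,"twist":0},{"claw":0,"dx":-90,"dy":18,"dz":70,"twist":0},{"claw":0,"dx":-90,"dy":-30,"dz":90,"twist":0},{"claw":0,"dx":-90,"dy":-70,"dz":90,"twist":0},{"claw":0,"dx":-70,"dy":-110,"dz":90,"twist":0},{"claw":0,"dx":-60,"dy":-150,"dz":90,"twist":0}]'
python3 - <<'E'
from h import *
for n in ("top","scene"):
  c,p,d=snap(n,n+"11.png"); X=cloud(c,d)
  m=(X[...,2]>.07)&(X[...,2]<.12)&(abs(X[...,0]-.465)<.07)&(abs(X[...,1]-.335)<.045)
  P=X[m]; print("ball",m.sum(),P.mean(0),P.min(0),P.max(0))
q=cv2.imread("pics/scene11.png")[80:320,170:400]; cv2.imwrite("pics/s11c.png",cv2.resize(q,None,fx=2.5,fy=2.5,interpolation=2))
E
```

```text
clock: 46.0
tool_pos: [0.4137, 0.1803, 0.1725]
eef_rot: [0.78, 0.626, 0.004, 0.013]
contact_force: [0.4, -0.7, 0.5]
opening: 0.005
finger_force: 0.0
ball 13 [0.50424061 0.33173792 0.10312126] [0.49770052 0.32401642 0.09787173] [0.50869461 0.33797599 0.1075813 ]
ball 55 [0.50365281 0.31873987 0.09818374] [0.49068386 0.31066941 0.07183416] [0.51402956 0.3308734  0.10998599]
```

View pics/s11c.png

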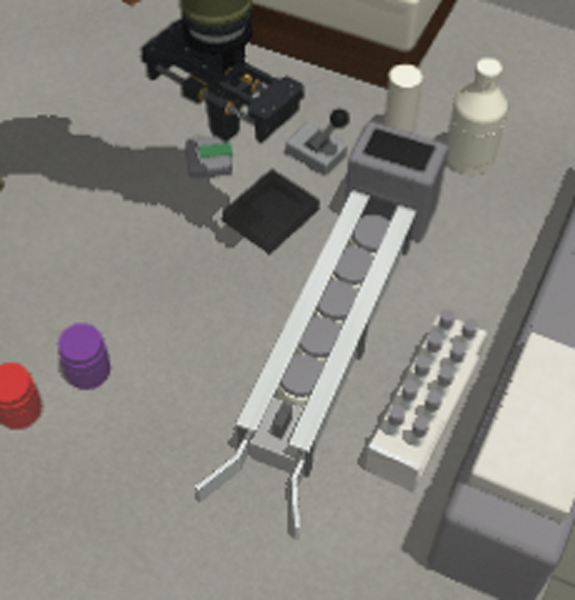

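The scene crop shows the lever over to its +x (ball at 339,118), and the jars and follower in the lane, upright. One unobstructed check of the ball follows.

```bash
python3 -m pendant '[{"claw":0,"dx":0,"dy":-45,"dz":30,"twist":0},{"claw":0,"dx":0,"dy":-90,"dz":60,"twist":0},{"claw":0,"dx":0,"dy":-135,"dz":60,"twist":0},{"claw":0,"dx":0,"dy":-180,"dz":60,"twist":0},{"claw":0,"dx":0,"dy":-200,"dz":60,"twist":0},{"claw":0,"dx":0,"dy":-200,"dz":60,"twist":0},{"claw":0,"dx":0,"dy":-200,"dz":60,"twist":0}]'
python3 - <<'E'
from h import *
c,p,d=snap("top","t12.png"); X=cloud(c,d)
m=(X[...,2]>.08)&(X[...,2]<.12)&(abs(X[...,0]-.465)<.07)&(abs(X[...,1]-.335)<.045)
P=X[m]; print("ball",m.sum(),P.mean(0),P.min(0),P.max(0))
b=(np.abs(X[...,2]-.025)<.005)&(abs(X[...,0]-.46)<.06)&(abs(X[...,1]-.335)<.06)
print(cv2.minAreaRect((X[b][:,:2]*1000).astype(np.float32)))
m=(X[...,2]>.034)&(X[...,2]<.046)&(abs(X[...,0]-.617)<.025)&(abs(X[...,1]+.09)<.06)
print("foll",X[m].min(0),X[m].max(0)); print(jars(c,p,d,(.58,.66,-.15,.25)))
E
```

```text
clock: 46.8
tool_pos: [0.4127, -0.0179, 0.232]
eef_rot: [0.78, 0.626, 0.003, 0.012]
contact_force: [0.6, 0.8, 0.4]
opening: 0.003
finger_force: 0.0
ball 94 [0.4966358  0.32500153 0.10262563] [0.48568211 0.31529433 0.08185675] [0.50950002 0.33891774 0.11303325]
((464.20391845703125, 334.8807678222656), (51.875938415527344, 69.99488830566406), 77.9419937133789)
foll [ 0.60336625 -0.12170183  0.03500623] [ 0.64092032 -0.05718232  0.04577204]
[(0.609, 0.023, 0.029, np.int32(254), 9), (0.601, 0.14, 0.026, np.int32(257), 9), (0.605, 0.084, 0.028, np.int32(269), 9), (0.61, -0.03, 0.026, np.int32(246), 9), (0.604, 0.196, 0.026, np.int32(262), 9)]
```

Ball travel measures only about 67 of 77 mm (about 0.87 rad), which is marginal, so I push it further.

```bash
python3 -m pendant '[{"claw":0,"dx":-5,"dy":46,"dz":0,"twist":0},{"claw":0,"dx":-10,"dy":92,"dz":0,"twist":0},{"claw":0,"dx":-15,"dy":138,"dz":0,"twist":0},{"claw":0,"dx":-20,"dy":184,"dz":0,"twist":0},{"claw":0,"dx":-25,"dy":230,"dz":0,"twist":0},{"claw":0,"dx":-30,"dy":276,"dz":0,"twist":0},{"claw":0,"dx":-30,"dy":322,"dz":0,"twist":0},{"claw":0,"dx":-30,"dy":366,"dz":0,"twist":0}]'
python3 -m pendant '[{"claw":0,"dx":0,"dy":0,"dz":-40,"twist":0},{"claw":0,"dx":0,"dy":0,"dz":-85,"twist":0},{"claw":0,"dx":0,"dy":0,"dz":-125,"twist":0},{"claw":0,"dx":0,"dy":0,"dz":-150,"twist":0},{"claw":0,"dx":30,"dy":-6,"dz":-150,"twist":0},{"claw":0,"dx":60,"dy":-12,"dz":-150,"twist":0},{"claw":0,"dx":88,"dy":-18,"dz":-150,"twist":0},{"claw":0,"dx":88,"dy":-18,"dz":-150,"twist":0}]'
python3 -m pendant '[{"claw":0,"dx":3,"dy":-1,"dz":0,"twist":0},{"claw":0,"dx":5,"dy":-1,"dz":0,"twist":0},{"claw":0,"dx":7,"dy":-2,"dz":0,"twist":0},{"claw":0,"dx":8,"dy":-2,"dz":0,"twist":0},{"claw":0,"dx":8,"dy":-2,"dz":0,"twist":0}]'
```

```text
clock: 47.65
tool_pos: [0.3801, 0.3516, 0.2318]
eef_rot: [0.778, 0.628, 0.003, 0.012]
contact_force: [0.8, -0.2, -0.4]
opening: 0.007
finger_force: 0.0
clock: 48.45
tool_pos: [0.4739, 0.3296, 0.0817]
eef_rot: [0.781, 0.625, 0.005, 0.013]
contact_force: [0.2, -0.1, 0.2]
opening: 0.003
finger_force: 0.0
clock: 48.95
tool_pos: [0.4764, 0.3284, 0.0817]
eef_rot: [0.779, 0.627, 0.002, 0.012]
contact_force: [-4.6, 2.3, 0.9]
opening: 0.006
finger_force: 2.6
```

5 N against the ball, well over its friction, so the lever is at its stop. I retreat and verify.

```bash
python3 -m pendant '[{"claw":0,"dx":-30,"dy":6,"dz":0,"twist":0},{"claw":0,"dx":-65,"dy":14,"dz":0,"twist":0},{"claw":0,"dx":-98,"dy":20,"dz":20,"twist":0},{"claw":0,"dx":-98,"dy":20,"dz":65,"twist":0},{"claw":0,"dx":-98,"dy":-25,"dz":100,"twist":0},{"claw":0,"dx":-90,"dy":-70,"dz":120,"twist":0},{"claw":0,"dx":-80,"dy":-115,"dz":120,"twist":0},{"claw":0,"dx":-60,"dy":-160,"dz":120,"twist":0}]'
python3 -m pendant '[{"claw":0,"dx":0,"dy":-45,"dz":20,"twist":0},{"claw":0,"dx":0,"dy":-90,"dz":30,"twist":0},{"claw":0,"dx":0,"dy":-135,"dz":30,"twist":0},{"claw":0,"dx":0,"dy":-180,"dz":30,"twist":0},{"claw":0,"dx":0,"dy":-180,"dz":30,"twist":0},{"claw":0,"dx":0,"dy":-180,"dz":30,"twist":0}]'
python3 - <<'E'
from h import *
c,p,d=snap("top","t13.png"); X=cloud(c,d)
m=(X[...,2]>.08)&(X[...,2]<.12)&(abs(X[...,0]-.465)<.07)&(abs(X[...,1]-.335)<.045)
P=X[m]; print("ball",m.sum(),P.mean(0),P.min(0),P.max(0))
E
```

```text
clock: 49.75
tool_pos: [0.418, 0.1667, 0.2031]
eef_rot: [0.779, 0.626, 0.004, 0.013]
contact_force: [1.2, -0.3, -0.4]
opening: 0.006
finger_force: 0.0
clock: 50.35
tool_pos: [0.4182, -0.0129, 0.2321]
eef_rot: [0.781, 0.624, 0.003, 0.013]
contact_force: [-0.4, -0.5, 0.1]
opening: 0.001
finger_force: 0.0
ball 95 [0.50068939 0.32417407 0.10041349] [0.48928069 0.31266544 0.08012038] [0.51401924 0.33748906 0.10898011]
```

```bash
python3 -c "
from plant import r
print(r.finish_job())"
```

```text
the job is handed in; nothing more can be done
None
```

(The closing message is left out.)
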